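Turn the spotting tiles and shut them in their case

ROBOT

A 7-joint arm with a two-finger parallel gripper is mounted at the origin on the work surface. World frame = base frame: x ahead of the robot, y to its left, z up, the work surface at z = 0. Lengths are in m, angles in rad, forces in N, time in s.
With the tool pointing down it reaches from about 0.4 to 0.85 m from the base axis. Payload 10.4 kg.
Tool frame: the origin (TCP) lies between the finger pads; the fingertips stand 17 mm ahead of it and the grasp point (between the pads) lies 2 mm behind it; z points along the fingers, y is the direction in which the jaws open and shut (so a half turn about z gives the same grasp; the last joint's range is limited). The gripper opens to 85 mm and grips with 20 to 120 N. Pads are 22 mm wide; open, the fingers measure 114 mm over their backs; the gripper's body (76 mm by 85 mm) begins 54 mm behind the grasp point. The pads swing forward as they close: fully open they stand 13 mm farther back than shut.
Start: joints at [-1.304, 0.332, -0.065, 1.46, 0.022, 1.35, -0.088], TCP at [0.179, 0.599, 0.227] pointing down, gripper open.
Joint ranges: [-2.6, 2.6], [-0.5, 2.12], [-1.47, 1.34], [0.16, 2.42], [-1.27, 4.41], [0.06, 2.06], [-2.6, 2.6]. Speed limits (rad/s): [2.22, 2.22, 2.79, 2.79, 3.14, 3.14, 3.14].

INTERFACE

Orientations are given as a unit quaternion [x, y, z, w].
In Python, from workcell import manip gives the robot as it stands.
- The arm moves only by the tool jog_arm, never from a script. Its argument "steps" is one flat list of numbers, 5 for each row, row after row: the finger opening in m, from 0 to 0.0854, then the shift along the tool's x, y, z in m, then the turn about the tool's z in rad. In form: [gripper, x, y, z, twist, gripper, x, y, z, twist, ...]. A call has exactly 10 rows; each row is the pose to reach, as a shift and turn from the pose commanded when the call began, along the tool's axes at that moment; what a row does not reach only later rows make up. A row lasts 1/10 s, in which the tool goes at most 50 mm and 8.59 degrees, less where a joint would pass 70% of its speed; a pose out of reach is approached as far as the arm can. A call with a gripper value outside its range is refused whole. The fingers move at their own pace and stop on an object; "grip_force" is the grip in N (left out, the last holds). Time passes only in rows, so rows that repeat a pose let the fingers close, or fill a call up. It gives the time, the measured TCP pose, the force and the opening at its end, in the units of the state.
- manip.get_obs(): the state, without advancing time (a new reading comes with each control period).
- manip.camera(name): name is "scene" or "top" or "wrist"; returns (picture, depth): 400x640x3 uint8, red, green, blue; 400x640 float32, m along the optical axis (not along the pixel's ray), 0 where there is no reading.
- manip.calibration(name): a dict with "mtx" (3x3 intrinsics, pixels), "world_to_cam" (4x4, takes a point from world to camera coordinates). Camera axes: x right, y down, z forward; pixel columns grow to the right and rows downward; lengths in m; the calibration is good to about 2 mm. A picture is of the moment at which its call begins: read the wrist's pose just before it. calibration takes no time and is no camera call; for the wrist camera it gives the pose at the moment of the call.
- manip.hand_in(): hands the job in, once; it reports no verdict.
The state is a dict: "clock": time; "joint_pos": joint angles; "joint_velocities": joint speeds; "tau": joint torques, N m; "position": TCP position; "ee_rot": TCP orientation; "ft_force": force on the tool from outside, world axes, zero at the start; "torque": the same for the moment, N m; "grip_width": opening from 0.0 (shut) to 1.0 (fully open).
Only numpy, scipy, OpenCV 4.12 (cv2) and the standard library are available. Lean on these libraries where they do the work, as an engineer would, in place of code of your own. Each camera call takes 0.05 s, during which the arm holds its last target.

TASK

Two or three spotting tiles lie wells down on the steel drying step, too wide and flat to grip where they lie: slide each over the step's front edge to get hold of it, then turn it over and lay it flat in the open case with its wells up, one on top of another. When all are in, shut the lid fully. Leave the tube rack, the beaker and the sample pot where they are.

Things in the scene. Friction and masses are not known exactly. Their poses are not given: they have to be found in the camera images.
- step: fixed steel drying step. Origin at table level under the middle of its front edge; +x to the back, y along the edge, z up. Solid block 190 mm deep (x 0 to 190), 366 mm long (y), flat top 62 mm above the table; a 6 mm thick wall at each end stands 7 mm above the top; front and back edges are open. Tiles lie side by side on top, about 120 mm apart in y
- step_edge (a point): middle of the step's front top edge, axes as the step. In front runs a gutter, its floor 58 mm below the edge, from x 0 to a 5 mm thick front wall (x -70 to -75 mm) 20 mm above that floor. A tile pushed a little more than half over the edge tips by itself, its front side drops into the gutter and it stays leaning on the edge, 50 to 75 degrees from level, its upper 25 to 40 mm clear above the edge
- tile0: flat square white plastic spotting tile, 100 x 100 x 8 mm, 0.05 to 0.10 kg. Origin at its centre (mid thickness); x and y along its sides. Its -z face has twelve round wells (grey discs in 3 rows of 4); its +z face is the smooth back with one thin moulded line. It starts wells down (+z up), flat on the drying step; it may be absent
- tile1: flat square white plastic spotting tile, 100 x 100 x 8 mm, 0.05 to 0.10 kg. Origin at its centre (mid thickness); x and y along its sides. Its -z face has twelve round wells (grey discs in 3 rows of 4); its +z face is the smooth back with one thin moulded line. It starts wells down (+z up), flat on the drying step; it may be absent
- tile2: flat square white plastic spotting tile, 100 x 100 x 8 mm, 0.05 to 0.10 kg. Origin at its centre (mid thickness); x and y along its sides. Its -z face has twelve round wells (grey discs in 3 rows of 4); its +z face is the smooth back with one thin moulded line. It starts wells down (+z up), flat on the drying step; it may be absent
- case: fixed grey plastic storage case, outside 160 (x) x 140 (y) x 45 mm high, walls and floor 5 mm thick, so 150 x 130 mm inside; origin at the centre of its underside, x towards the hinge side, z up. Takes three tiles lying on one another
- lid (a joint): angle of the case's lid, rad: 0 shut, 1.9 fully open. The 160 x 140 x 6 mm lid, 0.12 kg, is hinged along the case's +x rim and opens upward; its stiff hinge (0.14 N m) holds it anywhere. It starts open
- lid_hinge (a point): middle of the hinge line, at the case's +x rim, 45.5 mm above the case's underside: the lower face of the lid swings about this line; the point turns with the lid (its -x runs along the lid to the free edge 160 mm away, +z is the lid's outer face normal)
- lid_handle (a point): the grip point of the knob on the lid's outer face: 130 mm from the hinge line, 35 mm off the outer face, at mid width; knob 28 mm across and 43 mm tall
- rack: bystander: white tube rack, 50 x 170 x 84 mm high, with three capped tubes; origin at the centre of its underside. Leave alone
- beaker: bystander: small glass beaker, 72 mm across, 85 mm tall; origin at the centre of its underside. Leave alone
- pot: bystander: white sample pot, 48 mm across, 50 mm tall; origin at the centre of its underside. Leave alone
There are look-alikes about, which are no part of the job. What is shaped like the tile2 but red is not meant.

How it is judged:
By the outcome, as a careful person would: the job done as asked, in the order asked, and still so for the second after the job is handed in, with the robot touching nothing.
Of tile0, tile1, tile2 only 2 to 3 are there at a start; the rules pass over those that are not, and their reading is None.
At some moment in a run one of tile0, tile1, tile2 may be knocked a few centimetres aside while the robot is not near it.
It also fails if it takes over 210 s, if anything falls off the work surface, if the arm or the gripper's body presses on something with over 40 N, if the wrist force passes 120 N, or if a joint passes its speed limit or range.

## Working session

There is one attempt and no reset: what is moved stays moved. The work goes in short steps, Python scripts to look and compute and a tool call to move; the robot and the scene stay as the last step left them, time stands still between calls to the robot, and variables do not carry over. Pictures are saved under pics/ and viewed, and the job is handed in when it is done.

Besides the shell and the picture viewer there is one more tool, called after "Emit:" as a command line: name --argument value ..., lists and objects as JSON in quotes. jog_arm: Moves the arm, as the interface text tells. Its arguments: {"type":"object","properties":{"steps":{"type":"array"},"grip_force":{"type":"number"}},"required":["steps"]}

```bash
mkdir -p pics; ls
python3 - <<'E'
from workcell import manip
import cv2,numpy as np
o=manip.get_obs();print({k:np.round(v,3) for k,v in o.items()})
for n in ["scene","top","wrist"]:
    c=manip.calibration(n);print(n,np.round(c["mtx"],1).tolist(),np.round(c["world_to_cam"],3).tolist())
    p,d=manip.camera(n);cv2.imwrite(f"pics/{n}0.png",p[:,:,::-1]);np.save(f"pics/{n}0_d.npy",d);print((d>0).mean())
E
```

```text
pics
{'clock': np.float64(0.0), 'joint_pos': array([-1.304,  0.333, -0.065,  1.461,  0.022,  1.35 , -0.088]), 'joint_velocities': array([-0.001, -0.001, -0.   ,  0.002,  0.   ,  0.   , -0.001]), 'tau': array([-0.0000e+00, -6.2542e+01,  4.9000e-02, -3.9163e+01,  1.6000e-02,
        9.0000e-03, -0.0000e+00]), 'position': array([0.179, 0.599, 0.226]), 'ee_rot': array([ 0.144,  0.99 , -0.001, -0.   ]), 'ft_force': array([-0.038, -0.747,  0.196]), 'torque': array([-0.033, -0.012, -0.002]), 'grip_width': np.float64(1.003)}
scene [[442.9, 0.0, 314.2], [0.0, 442.9, 199.3], [0.0, 0.0, 1.0]] [[0.816, 0.578, 0.014, -0.432], [0.343, -0.465, -0.816, -0.141], [-0.465, 0.671, -0.578, 1.599], [0.0, 0.0, 0.0, 1.0]]
0.99601953125
top [[507.1, 0.0, 315.3], [0.0, 507.1, 200.2], [0.0, 0.0, 1.0]] [[0.026, -1.0, -0.009, -0.025], [-0.988, -0.025, -0.154, 0.547], [0.154, 0.013, -0.988, 1.178], [0.0, 0.0, 0.0, 1.0]]
0.99617578125
wrist [[341.0, 0.0, 323.9], [0.0, 341.0, 200.9], [0.0, 0.0, 1.0]] [[0.285, 0.959, -0.002, -0.624], [0.92, -0.273, 0.282, -0.037], [0.269, -0.082, -0.96, 0.379], [0.0, 0.0, 0.0, 1.0]]
0.9961484375
```

View pics/scene0.png

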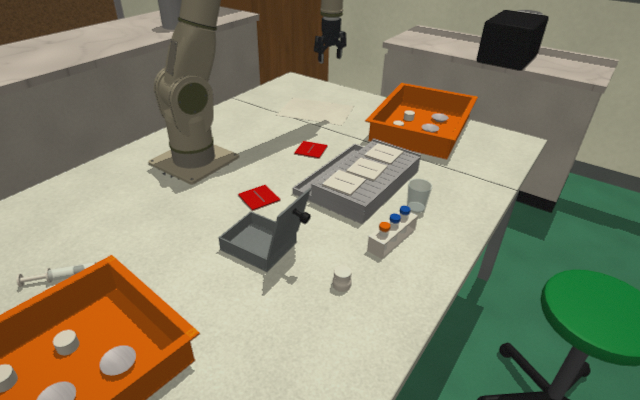

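View pics/top0.png

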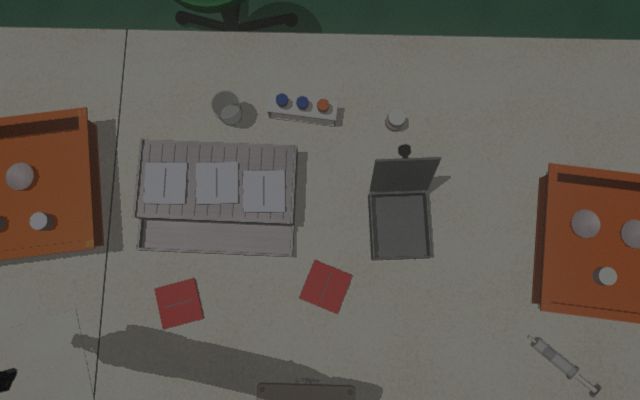

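View pics/wrist0.png

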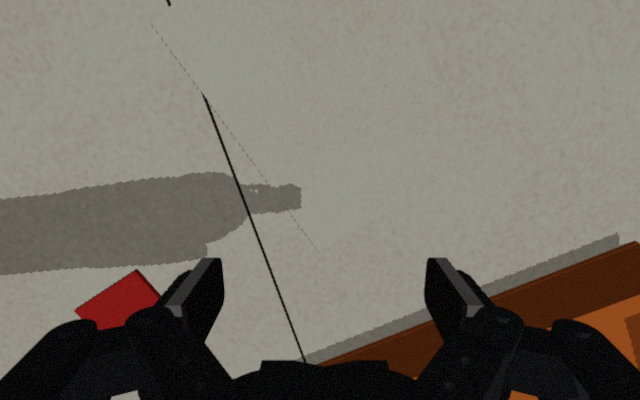

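The top view shows three white tiles with their backs up on the step, centred near (165,183), (217,182) and (264,190). The case is at about (400,225) with its lid open towards the top. The two red plates at (180,303) and (326,286) are look-alikes lying on the table, so they stay. The rack is at (303,105), the beaker at (231,113) and the pot at (397,120).

```bash
cat > h.py <<'E'
import numpy as np,cv2
from workcell import manip
def cloud(n,d,c=None):
    c=c or manip.calibration(n);K=np.array(c["mtx"]);T=np.linalg.inv(np.array(c["world_to_cam"]))
    v,u=np.mgrid[:400,:640]
    P=np.stack([(u-K[0,2])/K[0,0]*d,(v-K[1,2])/K[1,1]*d,d],-1)
    return P@T[:3,:3].T+T[:3,3]
def rect(xy):
    (c,s,a)=cv2.minAreaRect((xy*1000).astype(np.float32)); return np.round(c,1),np.round(s,1),round(a,1)
def snap(n,name):
    p,d=manip.camera(n);cv2.imwrite(f"pics/{name}.png",p[:,:,::-1]);return p,d
E
python3 - <<'E'
from h import *
d=np.load("pics/top0_d.npy");p=cv2.imread("pics/top0.png")[:,:,::-1].astype(int)
W=cloud("top",d)
z=W[...,2]
for r in range(130,265,8): print(r,np.round(W[r,190]*1000),np.round(W[r,217]*1000))
def comps(m,nm,amin=200):
    n,l,s,c=cv2.connectedComponentsWithStats(m.astype(np.uint8))
    for i in range(1,n):
        if s[i,4]>amin: 
            q=W[l==i]; print(nm,np.round(c[i]),s[i,4],rect(q[:,:2]),"z",np.round(np.median(q[:,2])*1000,1), np.round(np.percentile(q[:,2],[2,98])*1000,1))
reg=np.zeros_like(z,bool);reg[135:262,130:302]=1
comps(reg&(z>.0655)&(z<.075),"tile",300)
comps(reg&(z>.055)&(z<.08),"steptop")
comps(reg&(z>.002)&(z<.012),"gutter")
comps(reg&(z>.012)&(z<.03),"frontwall",50)
reg=np.zeros_like(z,bool);reg[140:265,360:445]=1
comps(reg&(z>.035)&(z<.055),"caserim",100)
comps(reg&(z>.002)&(z<.012),"casefloor")
comps(reg&(z>.06),"lid")
reg=np.zeros_like(z,bool);reg[85:135,200:420]=1
comps(reg&(z>.03),"byst",80)
E
```

```text
130 [728. 314.  -1.] [732. 247.  -9.]
138 [707. 312.  -1.] [708. 243.   1.]
146 [670. 294.  61.] [672. 230.  59.]
154 [649. 292.  65.] [ 360.  -27. 1248.]
162 [630. 292.  61.] [633. 228.  57.]
170 [611. 290.  62.] [611. 224.  68.]
178 [591. 289.  62.] [591. 223.  70.]
186 [571. 288.  63.] [572. 222.  67.]
194 [553. 288.  57.] [553. 221.  69.]
202 [533. 285.  63.] [534. 220.  68.]
210 [514. 285.  59.] [516. 220.  61.]
218 [495. 283.  62.] [496. 219.  63.]
226 [482. 296.   5.] [483. 230.   4.]
234 [462. 296.   3.] [463. 228.   9.]
242 [442. 294.   4.] [444. 228.   2.]
250 [422. 288.  24.] [425. 227.   3.]
258 [403. 293.   0.] [405. 226.   1.]
tile [165. 183.] 1667 (array([577.2, 347.3]), array([106.5, 103.1]), 88.6) z 69.6 [65.9 74. ]
tile [217. 183.] 1649 (array([578.9, 224.2]), array([102.1, 101.9]), 3.4) z 69.8 [65.9 74.1]
tile [264. 191.] 1685 (array([562.8, 111.1]), array([104. , 102.7]), 2.8) z 69.8 [66.1 74.1]
steptop [216. 181.] 12392 (array([586.3, 227.9]), array([379.6, 191.3]), 89.1) z 64.7 [57.4 73.6]
gutter [217. 237.] 3147 (array([456.7, 231. ]), array([366.7,  69.8]), 89.0) z 4.5 [2.1 9.3]
frontwall [211. 246.] 567 (array([453.7, 229.9]), array([379.1,  75.7]), 89.1) z 23.1 [14.3 27.7]
caserim [401. 221.] 687 (array([ 496.4, -214.8]), array([165.1, 141.3]), 4.1) z 44.4 [36.  53.4]
casefloor [399. 226.] 2769 (array([ 495.5, -217.5]), array([149.5, 127.2]), 3.6) z 5.4 [ 2.2 10.3]
lid [404. 171.] 2061 (array([ 522.8, -123.3]), array([115.7, 361. ]), 41.7) z 147.6 [ 63.2 201.1]
byst [226. 105.] 552 (array([573.1, 115.6]), array([508.4,  70.7]), 25.8) z 65.5 [31.1 88.2]
byst [303. 106.] 1402 (array([587.1,  40.8]), array([170.8, 443. ]), 85.5) z 53.2 [46.9 87.4]
byst [396. 118.] 262 (array([ 573.3, -111.6]), array([ 41.8, 457.8]), 63.2) z 49.8 [37.2 55. ]
```

Run:
```python
import cv2
a=cv2.imread("pics/top0.png")[125:270,125:450];a=cv2.convertScaleAbs(a,alpha=1.6)
cv2.imwrite("pics/crop0.png",cv2.resize(a,None,fx=2.4,fy=2.4,interpolation=cv2.INTER_CUBIC))
```

```text
(no output)
```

View pics/crop0.png

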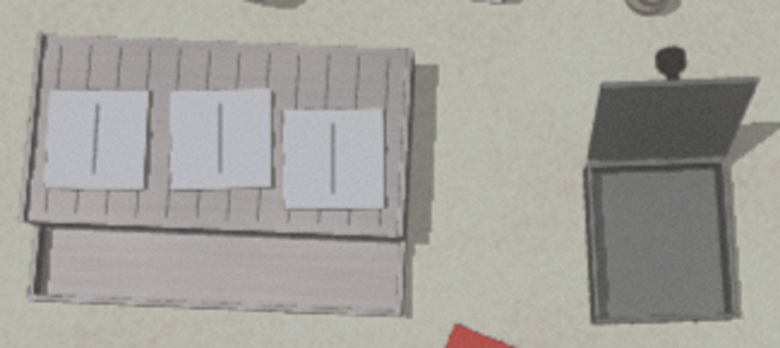

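```bash
cat >> h.py <<'E'
from scipy.spatial.transform import Rotation as R
def go(x,y,z,ang):  # mm, deg of tool-y direction in world
    o=manip.get_obs();Q=R.from_quat(o["ee_rot"]).as_matrix();p=np.array(o["position"])
    cur=np.degrees(np.arctan2(Q[1,1],Q[0,1]))
    s=Q.T@(np.array([x,y,z])/1000-p)
    tw=-((ang-cur+180)%360-180)
    print("t",round(o["clock"],2),"pos",np.round(p*1000,1),"yaw",round(cur,1),"j",np.round(o["joint_pos"],2),"F",np.round(o["ft_force"],1),"w",round(o["grip_width"],3))
    print("shift",np.round(s,4),"twist",round(np.radians(tw),4))
E
python3 -c "
from h import *
go(648,347,160,89)"
```

```text
t 0.15 pos [178.5 598.7 226. ] yaw 73.4 j [-1.3   0.33 -0.06  1.46  0.02  1.35 -0.09] F [0.3 0.1 0.4] w 1.001
shift [-0.5218 -0.1069  0.0662] twist -0.2723
```

Emit:
jog_arm --steps '[0.03,-0.05,-0.01,0,-0.03,0.03,-0.1,-0.02,0,-0.06,0.03,-0.15,-0.03,0,-0.09,0.03,-0.2,-0.04,0,-0.12,0.03,-0.25,-0.05,0,-0.15,0.03,-0.3,-0.06,0,-0.18,0.03,-0.35,-0.07,0,-0.21,0.03,-0.39,-0.08,0,-0.24,0.03,-0.43,-0.09,0,-0.272,0.03,-0.46,-0.095,0,-0.272]'

```text
clock: 1.15
position: [0.5948, 0.3735, 0.2262]
ee_rot: [0.01, 1.0, -0.001, 0.0]
ft_force: [0.8, -0.2, -0.7]
grip_width: 0.351
```

```bash
python3 -c "
from h import *
go(648,347,110,89)"
```

```text
t 1.15 pos [594.8 373.5 226.2] yaw 88.9 j [-0.71  0.51  0.12  1.23 -0.06  1.41  0.96] F [ 0.8 -0.2 -0.7] w 0.351
shift [-0.0537 -0.0253  0.1162] twist -0.0021
```

Emit:
jog_arm --steps '[0.03,-0.03,-0.012,0.01,0,0.03,-0.054,-0.025,0.03,0,0.03,-0.054,-0.025,0.05,0,0.03,-0.054,-0.025,0.07,0,0.03,-0.054,-0.025,0.09,0,0.03,-0.054,-0.025,0.11,0,0.03,-0.054,-0.025,0.125,0,0.03,-0.054,-0.025,0.125,0,0.03,-0.054,-0.025,0.125,0,0.03,-0.054,-0.025,0.125,0]'

```text
clock: 2.15
position: [0.6465, 0.3509, 0.1031]
ee_rot: [0.009, 1.0, 0.001, 0.001]
ft_force: [0.7, -0.1, -0.0]
grip_width: 0.354
```

```bash
python3 -c "
from h import *
go(648,347,82,89)
snap('wrist','w1');snap('scene','s1')"
```

```text
t 2.15 pos [646.5 350.9 103.1] yaw 89.0 j [-0.64  0.65  0.12  1.27 -0.08  1.22  1.04] F [ 0.7 -0.1 -0. ] w 0.354
shift [-0.0016 -0.0039  0.0211] twist -0.0003
```

View pics/w1.png

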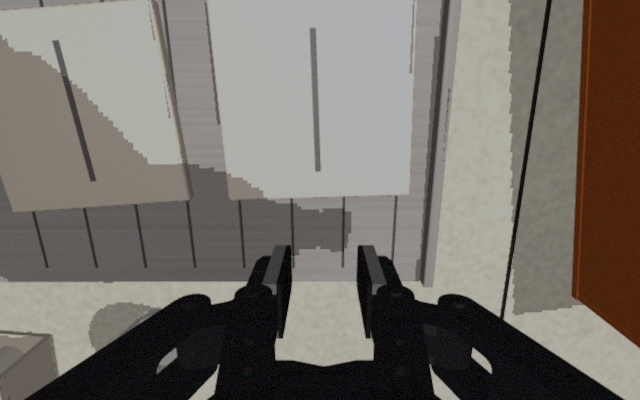

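View pics/s1.png

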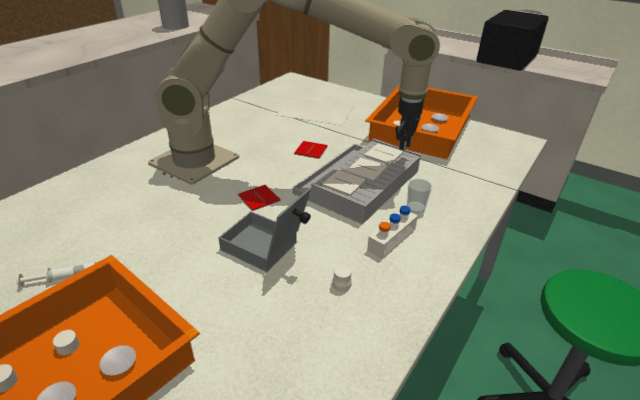

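Emit:
jog_arm --steps '[0.03,-0.003,-0.004,0.008,0,0.03,-0.003,-0.004,0.014,0,0.03,-0.003,-0.004,0.018,0,0.03,-0.003,-0.004,0.02,0,0.03,-0.003,-0.004,0.02,0,0.03,-0.003,-0.004,0.02,0,0.03,-0.003,-0.004,0.02,0,0.03,-0.003,-0.004,0.02,0,0.03,-0.003,-0.004,0.02,0,0.03,-0.003,-0.004,0.02,0]'

```text
clock: 3.25
position: [0.6487, 0.3465, 0.0817]
ee_rot: [0.009, 1.0, 0.0, 0.0]
ft_force: [-0.8, 0.4, 0.5]
grip_width: 0.35
```

```bash
python3 -c "
from h import *
go(544,347,80,89)"
```

```text
t 3.25 pos [648.7 346.5  81.7] yaw 89.0 j [-0.63  0.67  0.12  1.28 -0.08  1.19  1.05] F [-0.8  0.4  0.5] w 0.35
shift [ 0.1047 -0.0014  0.0017] twist -0.0003
```

Emit:
jog_arm --steps '[0.03,0.008,0,0,0,0.03,0.016,0,0,0,0.03,0.024,0,0,0,0.03,0.032,0,0,0,0.03,0.04,0,0,0,0.03,0.048,0,0,0,0.03,0.056,0,0,0,0.03,0.064,0,0,0,0.03,0.072,0,0,0,0.03,0.08,0,0,0]'

```text
clock: 4.25
position: [0.5681, 0.3479, 0.0816]
ee_rot: [0.009, 1.0, 0.0, 0.0]
ft_force: [0.4, 0.2, 1.2]
grip_width: 0.353
```

Emit:
jog_arm --steps '[0.03,0.004,0,0,0,0.03,0.008,0,0,0,0.03,0.012,0,0,0,0.03,0.016,0,0,0,0.03,0.02,0,0,0,0.03,0.023,0,0,0,0.03,0.025,0,0,0,0.03,0.025,0,0,0,0.03,0.025,0,0,0,0.03,0.025,0,0,0]'

```text
clock: 5.25
position: [0.5439, 0.3483, 0.0816]
ee_rot: [0.009, 1.0, 0.0, 0.0]
ft_force: [0.3, -0.6, 0.8]
grip_width: 0.352
```

```bash
python3 -c "
from h import *
go(540,347,81,89)
snap('wrist','w2');snap('scene','s2')"
```

```text
t 5.25 pos [543.9 348.3  81.6] yaw 89.0 j [-0.72  0.49  0.1   1.57 -0.05  1.09  0.95] F [ 0.3 -0.6  0.8] w 0.352
shift [ 0.0039 -0.0013  0.0006] twist -0.0005
```

View pics/w2.png

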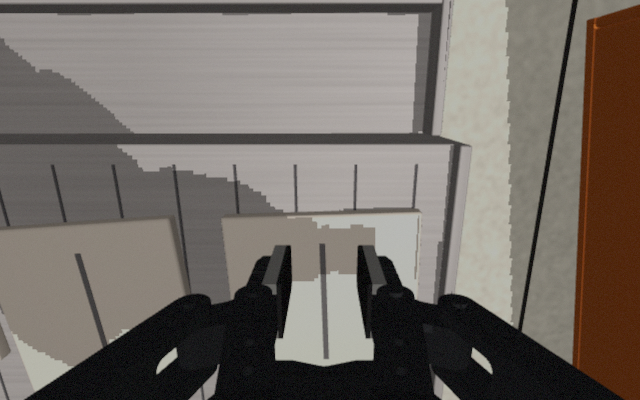

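The wrist view shows the fingers above the tile (its front edge at row 213), and the tile hasn't moved. The tips sit higher when the fingers are part open, so they passed over it. I'll go back and push with the fingers shut.

Emit:
jog_arm --steps '[0.03,0,0,-0.02,0,0.03,-0.02,0,-0.025,0,0.01,-0.05,0,-0.025,0,0,-0.08,0.001,-0.025,0,0,-0.105,0.002,-0.025,0,0,-0.105,0.002,-0.02,0,0,-0.105,0.002,-0.012,0,0,-0.105,0.002,-0.005,0,0,-0.105,0.002,0,0,0,-0.105,0.002,0,0]'

```text
clock: 6.35
position: [0.6476, 0.3486, 0.0806]
ee_rot: [0.009, 1.0, -0.0, -0.001]
ft_force: [0.4, -0.9, 0.2]
grip_width: -0.002
```

```bash
python3 -c "
from h import *
go(544,347,81,89)"
```

```text
t 6.35 pos [647.6 348.6  80.6] yaw 89.0 j [-0.63  0.67  0.12  1.28 -0.08  1.19  1.05] F [ 0.4 -0.9  0.2] w -0.002
shift [ 0.1036 -0.0033 -0.0003] twist 0.0004
```

Emit:
jog_arm --steps '[0,0.008,0,0,0,0,0.016,0,0,0,0,0.024,0,0,0,0,0.032,0,0,0,0,0.04,0,0,0,0,0.048,0,0,0,0,0.056,0,0,0,0,0.064,0,0,0,0,0.072,0,0,0,0,0.08,0,0,0]'

```text
clock: 7.35
position: [0.5681, 0.3499, 0.0816]
ee_rot: [0.009, 1.0, 0.0, 0.0]
ft_force: [-0.0, -0.4, 0.2]
grip_width: 0.002
```

```bash
python3 -c "
from h import *
go(544,347,81,89)
snap('wrist','w3')"
```

```text
t 7.35 pos [568.1 349.9  81.6] yaw 89.0 j [-0.7   0.53  0.11  1.51 -0.06  1.11  0.97] F [-0.  -0.4  0.2] w 0.002
shift [ 0.0241 -0.0034  0.0006] twist -0.0004
```

View pics/w3.png

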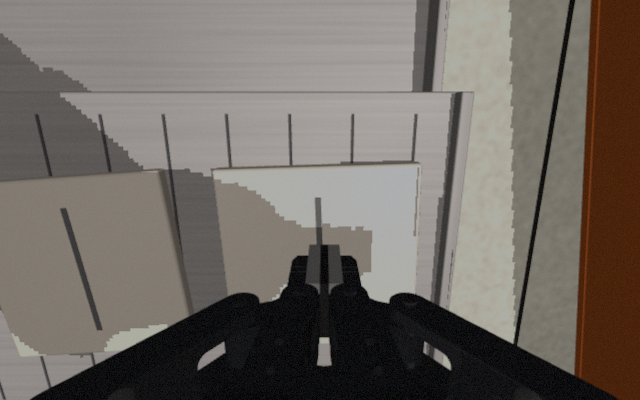

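The tile still hasn't moved, because the tips are still above its top. I'll touch down on the tile to find the true tip height.

Emit:
jog_arm --steps '[0,0,0,0.001,0,0,0,0,0.002,0,0,0,0,0.003,0,0,0,0,0.004,0,0,0,0,0.005,0,0,0,0,0.006,0,0,0,0,0.006,0,0,0,0,0.006,0,0,0,0,0.006,0,0,0,0,0.006,0]'

```text
clock: 8.4
position: [0.5688, 0.3499, 0.0757]
ee_rot: [0.009, 1.0, 0.0, 0.0]
ft_force: [0.2, 0.4, -0.1]
grip_width: 0.002
```

Run:
```python
from h import *
p,d=snap('wrist','w4');W=cloud('wrist',d)
for u,v in [(323,250),(315,270),(335,270),(323,262),(323,300),(323,220),(323,180),(250,230),(380,230),(323,130)]: print((u,v),np.round(W[v,u]*1000,1),round(float(d[v,u]),3))
p,d=snap('top','t4');W=cloud('top',d)
cv2.imwrite("pics/t4c.png",cv2.resize(p[100:270,120:310,::-1],None,fx=3.5,fy=3.5))
p,d=snap('scene','s4')
cv2.imwrite("pics/s4c.png",cv2.resize(p[90:230,280:460,::-1],None,fx=4,fy=4))
print(manip.get_obs()['clock'])
```

```text
(323, 250) [557.3 349.5  90.3] 0.144
(315, 270) [557.3 346.6 107.8] 0.127
(335, 270) [557.4 354.  107.9] 0.127
(323, 262) [557.6 349.5 100.9] 0.134
(323, 300) [564.1 349.5 117.2] 0.12
(323, 220) [551.8 349.6  68.1] 0.163
(323, 180) [532.  349.9  68.8] 0.157
(250, 230) [555.7 314.6  69.7] 0.163
(380, 230) [556.8 376.8  69.5] 0.163
(323, 130) [509.9 350.3  62.6] 0.157
8.55
```

View pics/t4c.png

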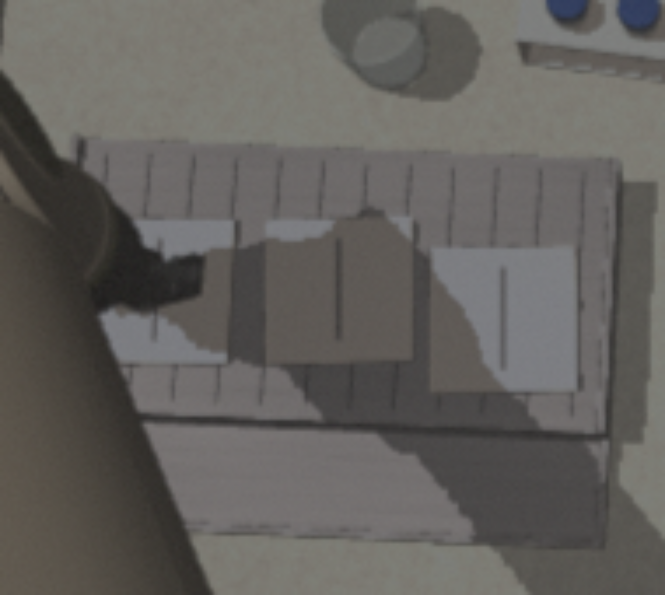

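View pics/s4c.png

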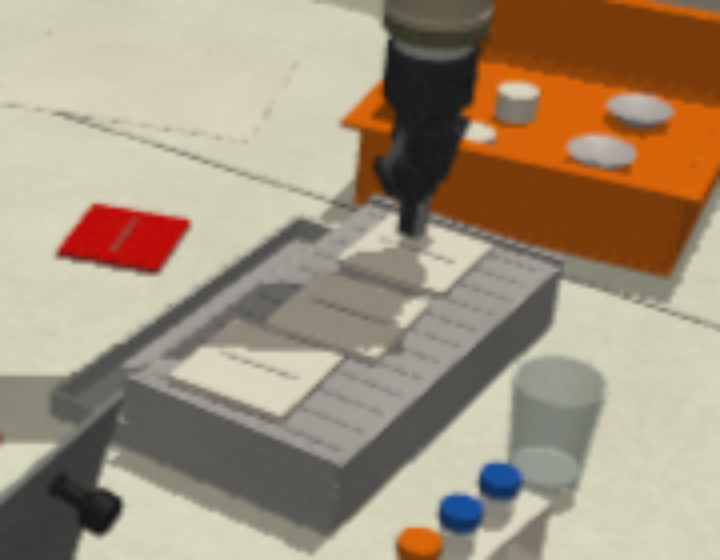

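Run:
```python
from h import *
p,d=snap('wrist','w5');W=cloud('wrist',d)
o=manip.get_obs();print(o['position'],o['clock'])
for v in range(232,262,2): print(v,np.round(W[v,318]*1000,1),np.round(W[v,330]*1000,1))
c=manip.calibration('wrist');T=np.linalg.inv(np.array(c['world_to_cam']));print(np.round(T,3))
K=np.array(c['mtx']);
for off in (-.02,-.01,0,.01,.017):
    P=np.array(c['world_to_cam'])@np.r_[np.array(o['position'])-[0,0,off],1];print(off,np.round((K@P[:3]/P[2])[:2],1),P[2])
```

```text
[0.56879876 0.3499295  0.07568112] 8.6
232 [557.3 347.   69.5] [557.7 352.8  68.8]
234 [558.3 347.   69.6] [558.7 352.8  68.8]
236 [559.1 347.   70.1] [559.6 352.8  69.2]
238 [560.7 347.   69. ] [560.7 352.8  69. ]
240 [561.6 346.9  69.2] [561.5 352.8  69.6]
242 [562.6 346.9  69.3] [562.9 352.7  68.9]
244 [557.7 347.3  82.9] [557.8 352.6  82.9]
246 [557.  347.3  86.7] [557.6 352.5  85.6]
248 [557.1 347.4  88.7] [557.3 352.5  88.3]
250 [556.7 347.4  91.4] [557.6 352.5  89.7]
252 [557.1 347.4  92.6] [557.  352.4  92.9]
254 [556.8 347.5  95.1] [557.2 352.4  94.4]
256 [557.5 347.5  95.5] [557.7 352.4  95.3]
258 [557.2 347.5  98. ] [557.1 352.3  98.3]
260 [557.4 347.6  99.4] [557.8 352.3  98.8]
[[ 0.017  0.959  0.281  0.497]
 [ 1.    -0.016 -0.005  0.351]
 [-0.001  0.281 -0.96   0.222]
 [ 0.     0.     0.     1.   ]]
-0.02 [324.5 280.9] 0.14167980977963424
-0.01 [324.4 269.5] 0.15127561703928913
0 [324.4 259.4] 0.160871424298944
0.01 [324.4 250.5] 0.17046723155859883
0.017 [324.4 244.8] 0.17718429664035726
```

The wrist depth puts the fingertip at z≈83 while the TCP reads 75.7. That is about 25 mm higher than stated, and it fits the lack of contact. I'll keep touching down to confirm.

Emit:
jog_arm --steps '[0,0,0,0.002,0,0,0,0,0.004,0,0,0,0,0.006,0,0,0,0,0.008,0,0,0,0,0.009,0,0,0,0,0.01,0,0,0,0,0.01,0,0,0,0,0.01,0,0,0,0,0.01,0,0,0,0,0.01,0]'

```text
clock: 9.6
position: [0.5688, 0.3499, 0.0656]
ee_rot: [0.009, 1.0, 0.0, 0.0]
ft_force: [-0.3, 0.2, 0.3]
grip_width: -0.003
```

Emit:
jog_arm --steps '[0,0,0,0.0005,0,0,0,0,0.001,0,0,0,0,0.0015,0,0,0,0,0.002,0,0,0,0,0.0025,0,0,0,0,0.003,0,0,0,0,0.003,0,0,0,0,0.003,0,0,0,0,0.003,0,0,0,0,0.003,0]'

```text
clock: 10.6
position: [0.5689, 0.35, 0.0654]
ee_rot: [0.009, 1.0, 0.0, 0.0]
ft_force: [-9.9, -5.8, 22.3]
grip_width: 0.0
```

Contact came at TCP z = 65.5 on the tile top (70). So when shut, the real tips are about 4.5 mm *behind* the reported TCP, not 17 mm ahead of it. I'll use that from here on and push from behind with TCP z ≈ 60.

Emit:
jog_arm --steps '[0,0,0,-0.01,0,0,0,0,-0.02,0,0,-0.03,0.002,-0.02,0,0,-0.06,0.003,-0.02,0,0,-0.078,0.004,-0.02,0,0,-0.078,0.004,-0.014,0,0,-0.078,0.004,-0.006,0,0,-0.078,0.004,0.0,0,0,-0.078,0.004,0.008,0,0,-0.078,0.004,0.008,0]'

```text
clock: 11.6
position: [0.6461, 0.3532, 0.0575]
ee_rot: [0.008, 1.0, 0.001, -0.0]
ft_force: [-10.1, -5.4, 20.0]
grip_width: -0.005
```

```bash
python3 -c "
from h import *
go(544,347,60,89)"
```

```text
t 11.6 pos [646.1 353.2  57.5] yaw 89.0 j [-0.64  0.69  0.12  1.3  -0.09  1.15  1.04] F [-10.1  -5.4  20. ] w -0.005
shift [ 0.1019 -0.0079 -0.0025] twist 0.0005
```

Emit:
jog_arm --steps '[0,0,0,-0.006,0,0,0,-0.003,-0.006,0,0,0,-0.006,-0.006,0,0,0.006,-0.006,-0.006,0,0,0.012,-0.006,-0.006,0,0,0.02,-0.006,-0.006,0,0,0.028,-0.006,-0.006,0,0,0.036,-0.006,-0.006,0,0,0.044,-0.006,-0.006,0,0,0.052,-0.006,-0.006,0]'

```text
clock: 12.6
position: [0.594, 0.3476, 0.0607]
ee_rot: [0.009, 1.0, 0.0, 0.0]
ft_force: [-0.4, -0.5, 1.0]
grip_width: -0.001
```

```bash
python3 -c "
from h import *
go(544,347,60,89)
snap('wrist','w6')"
```

```text
t 12.6 pos [594.  347.6  60.7] yaw 89.0 j [-0.68  0.59  0.11  1.46 -0.07  1.1   1.  ] F [-0.4 -0.5  1. ] w -0.001
shift [ 0.0499 -0.0015  0.0007] twist -0.0001
```

View pics/w6.png

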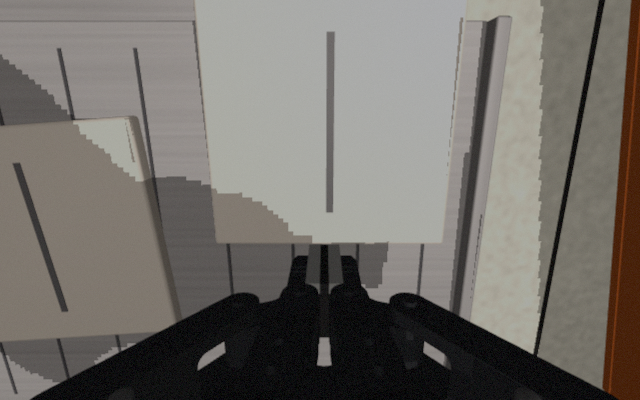

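The tile now moves squarely, with its back edge against the fingers at (323,243). I'll push on until it tips.

Emit:
jog_arm --steps '[0,0.008,0,0,0,0,0.016,0,0,0,0,0.024,0,0,0,0,0.03,0,0,0,0,0.035,0,0,0,0,0.039,0,0,0,0,0.043,0,0,0,0,0.046,0,0,0,0,0.049,0,0,0,0,0.052,0,0,0]'

```text
clock: 13.65
position: [0.5426, 0.3483, 0.0606]
ee_rot: [0.009, 1.0, 0.0, 0.0]
ft_force: [1.3, -0.3, 0.5]
grip_width: -0.002
```

```bash
python3 -c "
from h import *
go(544,347,60,89)
snap('wrist','w7')"
```

```text
t 13.65 pos [542.6 348.3  60.6] yaw 89.0 j [-0.72  0.51  0.11  1.59 -0.06  1.05  0.95] F [ 1.3 -0.3  0.5] w -0.002
shift [-0.0014 -0.0013  0.0006] twist -0.0005
```

View pics/w7.png

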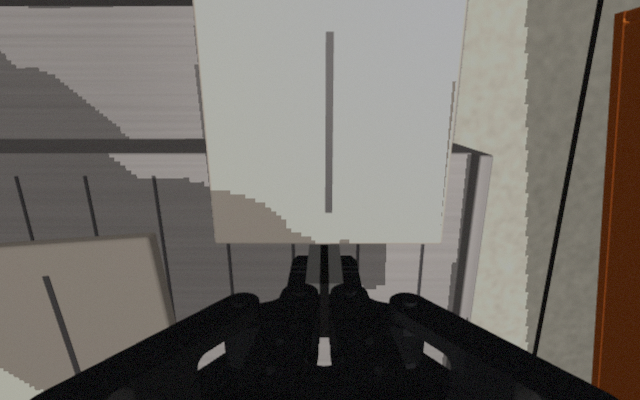

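Not tipped yet, so a little farther.

Emit:
jog_arm --steps '[0,0.002,0,0,0,0,0.004,0,0,0,0,0.006,0,0,0,0,0.008,0,0,0,0,0.01,0,0,0,0,0.01,0,0,0,0,0.01,0,0,0,0,0.01,0,0,0,0,0.01,0,0,0,0,0.01,0,0,0]'

```text
clock: 14.7
position: [0.5328, 0.3485, 0.0606]
ee_rot: [0.009, 1.0, 0.0, -0.0]
ft_force: [-0.3, -0.8, -0.6]
grip_width: -0.002
```

```bash
python3 -c "
from h import *
go(544,347,60,89)
p,d=snap('wrist','w8');W=cloud('wrist',d)
for v in range(20,250,12): print(v,np.round(W[v,280]*1000,0))"
```

```text
t 14.7 pos [532.8 348.5  60.6] yaw 89.0 j [-0.73  0.49  0.1   1.61 -0.06  1.04  0.94] F [-0.3 -0.8 -0.6] w -0.002
shift [-0.0112 -0.0013  0.0006] twist -0.0004
20 [422. 328.  16.]
32 [425. 326.   4.]
44 [431. 326.   3.]
56 [437. 326.   3.]
68 [443. 325.   4.]
80 [449. 325.   3.]
92 [456. 326.  15.]
104 [462. 327.  26.]
116 [468. 328.  34.]
128 [473. 329.  45.]
140 [478. 330.  53.]
152 [482. 330.  60.]
164 [486. 331.  66.]
176 [490. 331.  73.]
188 [493. 332.  80.]
200 [496. 333.  86.]
212 [499. 333.  91.]
224 [502. 333.  95.]
236 [521. 328.  60.]
248 [526. 328.  61.]
```

View pics/w8.png

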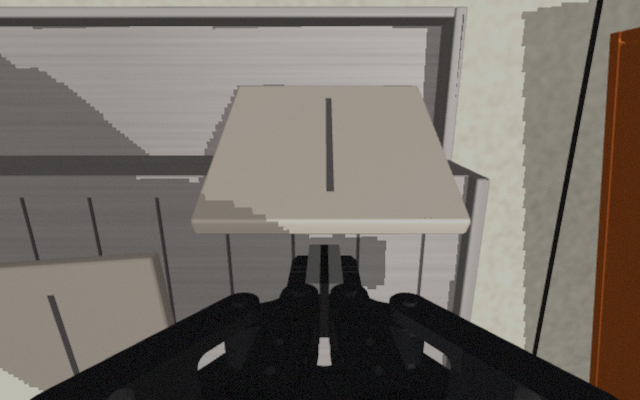

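The tile has tipped. Its back face runs from about (453, z 4) up to (503, z 96), roughly 61° from level. Next I rise, turn 90° and grip the top edge.

Emit:
jog_arm --steps '[0,0,0,-0.02,0,0,0,0,-0.05,0,0.0854,0,0,-0.08,0.15,0.0854,0,0,-0.08,0.3,0.0854,0.01,0.001,-0.08,0.45,0.0854,0.02,0.001,-0.08,0.6,0.0854,0.03,0.001,-0.08,0.75,0.0854,0.035,0.001,-0.08,0.9,0.0854,0.035,0.001,-0.08,1.05,0.0854,0.035,0.001,-0.08,1.2]'

```text
clock: 15.75
position: [0.4976, 0.3503, 0.1407]
ee_rot: [0.574, 0.819, 0.0, -0.0]
ft_force: [0.2, -0.7, -0.7]
grip_width: 0.998
```

```bash
python3 -c "
from h import *
go(498,350,62,-1)"
```

```text
t 15.75 pos [497.6 350.3 140.7] yaw 19.9 j [-0.93  0.36  0.3   1.63 -0.11  1.17 -0.26] F [ 0.2 -0.7 -0.7] w 0.998
shift [-0.0004  0.0003  0.0787] twist 0.3646
```

Emit:
jog_arm --steps '[0.0854,0,0,0,0.12,0.0854,0,0,0,0.24,0.0854,0,0,0,0.365,0.0854,0,0,0.01,0.365,0.0854,0,0,0.025,0.365,0.0854,0,0,0.04,0.365,0.0854,0,0,0.055,0.365,0.0854,0,0,0.068,0.365,0.0854,0,0,0.078,0.365,0.0854,0,0,0.078,0.365]'

```text
clock: 16.75
position: [0.497, 0.3495, 0.0608]
ee_rot: [0.711, 0.703, -0.001, -0.0]
ft_force: [-0.7, 0.0, -0.3]
grip_width: 0.998
```

Emit:
jog_arm --steps '[0.07,0,0,0,0,0.055,0,0,0,0,0.04,0,0,0,0,0.028,0,0,0,0,0.02,0,0,0,0,0.012,0,0,0,0,0.006,0,0,0,0,0.0,0,0,0,0,0.0,0,0,0,0,0.0,0,0,0,0]' --grip_force 30

```text
clock: 17.75
position: [0.4973, 0.3505, 0.0633]
ee_rot: [0.711, 0.703, -0.0, -0.0]
ft_force: [-3.7, -0.2, 5.8]
grip_width: 0.229
```

```bash
python3 -c "
from h import *
go(498,350,62,-1)
p,d=snap('wrist','w9');p,d=snap('scene','s9')
cv2.imwrite('pics/s9c.png',cv2.resize(p[90:230,280:460,::-1],None,fx=4,fy=4))"
```

```text
t 17.75 pos [497.3 350.5  63.3] yaw -0.7 j [-0.96  0.45  0.34  1.7  -0.17  1.02 -0.57] F [-3.7 -0.2  5.8] w 0.229
shift [-0.0005  0.0007  0.0013] twist 0.0057
```

View pics/w9.png

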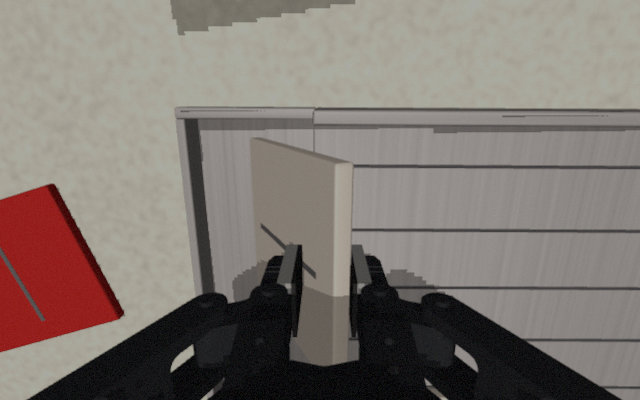

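View pics/s9c.png

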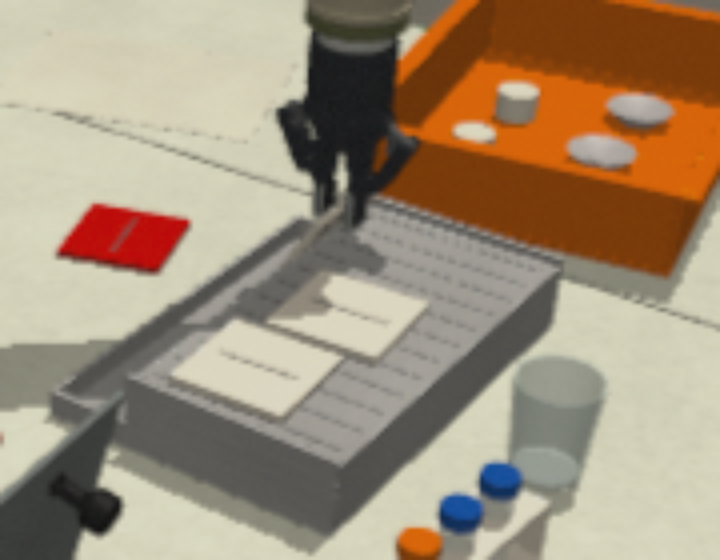

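Opening is 0.229 (19.5 mm), so the tile is still tilted between the pads. I'll keep the grip closing and lift gently so that it squares up.

Emit:
jog_arm --steps '[0,0,0,0,0,0,0,0,0,0,0,0,0,-0.002,0,0,0,0,-0.005,0,0,0,0,-0.008,0,0,0,0,-0.012,0,0,0,0,-0.016,0,0,0,0,-0.02,0,0,0,0,-0.025,0,0,0,0,-0.03,0]' --grip_force 40

```text
clock: 18.85
position: [0.4922, 0.3502, 0.0898]
ee_rot: [0.711, 0.704, -0.005, -0.002]
ft_force: [-13.3, 0.2, -5.8]
grip_width: 0.092
```

```bash
python3 -c "
from h import *
go(498,350,62,-1)
p,d=snap('wrist','w10')"
```

```text
t 18.85 pos [492.2 350.2  89.8] yaw -0.6 j [-0.97  0.41  0.34  1.68 -0.16  1.08 -0.58] F [-13.3   0.2  -5.8] w 0.092
shift [0.     0.0061 0.0278] twist 0.0078
```

View pics/w10.png

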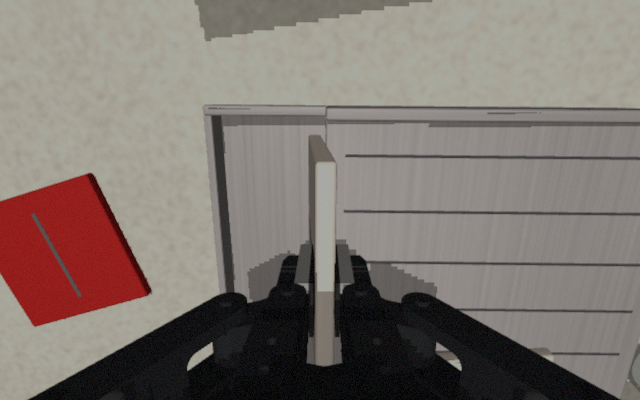

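Opening 0.092 (7.8 mm), so the tile is upright and firmly gripped. It bears on the step edge (13 N), so I'll ease it forward and then lift.

Emit:
jog_arm --steps '[0,0,-0.006,0,0,0,0,-0.012,0,0,0,0,-0.015,-0.01,0,0,0,-0.015,-0.03,0,0,0,-0.015,-0.05,0,0,0,-0.015,-0.07,0,0,0,-0.015,-0.09,0,0,0,-0.015,-0.105,0,0,0,-0.015,-0.11,0,0,0,-0.015,-0.11,0]' --grip_force 50

```text
clock: 19.9
position: [0.4831, 0.3505, 0.2033]
ee_rot: [0.711, 0.703, 0.001, 0.0]
ft_force: [-0.2, 0.3, -1.0]
grip_width: 0.082
```

```bash
cat >> h.py <<'E'
def pix(n,P):
    c=manip.calibration(n);q=np.array(c["world_to_cam"])@np.r_[np.array(P)/1000,1];q=np.array(c["mtx"])@q[:3];return np.round(q[:2]/q[2])
E
python3 -c "
from h import *
go(490,-270,200,-86)
o=manip.get_obs();P=np.array(o['position'])*1000
p,d=snap('wrist','w11');p,d=snap('scene','s11');W=cloud('scene',d)
u,v=pix('scene',P).astype(int);print(u,v)
cv2.imwrite('pics/s11c.png',cv2.resize(p[v-70:v+70,u-80:u+80,::-1],None,fx=4,fy=4))
m=np.zeros(d.shape,bool);m[v-70:v+70,u-80:u+80]=1
m&=(abs(W[...,0]-P[0]/1000)<.04)&(abs(W[...,1]-P[1]/1000)<.06)&(W[...,2]>.06)&(p.min(-1)>120)
q=W[m]*1000;print(m.sum(),np.percentile(q,[1,50,99],axis=0).round(1))"
```

```text
t 19.9 pos [483.1 350.5 203.3] yaw -0.7 j [-1.    0.29  0.36  1.59 -0.11  1.28 -0.63] F [-0.2  0.3 -1. ] w 0.082
shift [-0.6203  0.0144  0.0027] twist 1.4888
364 109
154 [[478.  293.8  60.1]
 [505.6 356.9  63. ]
 [522.4 406.7 229.4]]
```

View pics/s11c.png

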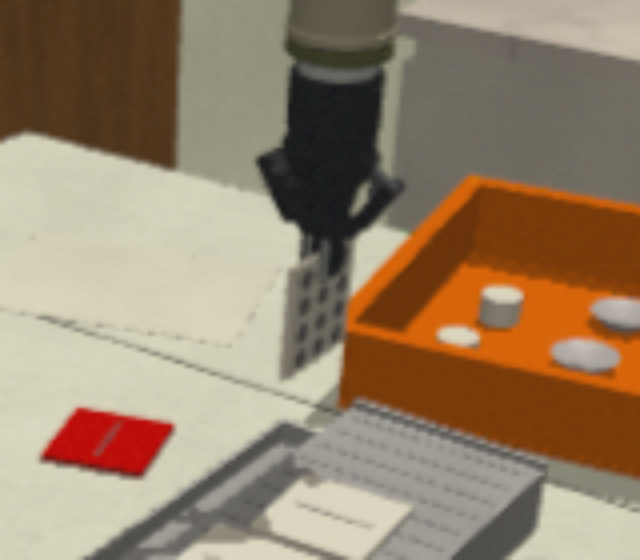

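View pics/w11.png

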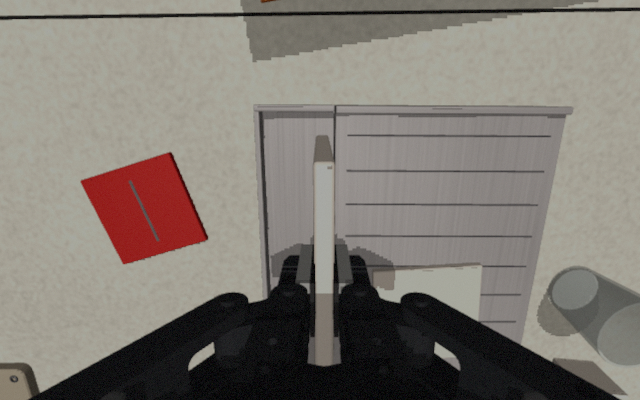

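The tile hangs vertical with its wells facing +x and its smooth back facing −x. I'll carry it to the case, turning 90° so that the back faces +y.

Emit:
jog_arm --steps '[0,-0.01,0,0,0,0,-0.03,0,0,0,0,-0.06,0.001,0,0.1,0,-0.1,0.002,0,0.22,0,-0.14,0.003,0,0.34,0,-0.18,0.004,0,0.46,0,-0.22,0.005,0,0.58,0,-0.26,0.006,0,0.7,0,-0.3,0.007,0,0.82,0,-0.33,0.008,0,0.92]'

```text
clock: 21.0
position: [0.4859, 0.0168, 0.202]
ee_rot: [0.951, 0.311, -0.0, -0.0]
ft_force: [1.2, -0.1, 0.0]
grip_width: 0.078
```

```bash
python3 -c "
from h import *
go(492,-270,200,-86)"
```

```text
t 21.0 pos [485.9  16.8 202. ] yaw -53.8 j [-0.76  0.02  0.65  1.88 -0.01  1.25 -1.05] F [ 1.2 -0.1  0. ] w 0.078
shift [-0.1644  0.2352  0.002 ] twist 0.5617
```

Emit:
jog_arm --steps '[0,-0.015,0.022,0,0.06,0,-0.033,0.047,0,0.14,0,-0.055,0.078,0,0.24,0,-0.078,0.111,0,0.34,0,-0.1,0.143,0,0.44,0,-0.123,0.176,0,0.52,0,-0.143,0.204,0,0.56,0,-0.157,0.224,0,0.56,0,-0.164,0.235,0,0.56,0,-0.164,0.235,0,0.56]'

```text
clock: 22.0
position: [0.4942, -0.2685, 0.202]
ee_rot: [0.999, 0.038, -0.001, 0.001]
ft_force: [-0.5, 0.0, -1.6]
grip_width: 0.084
```

```bash
python3 -c "
from h import *
go(492,-270,110,-86)
p,d=snap('wrist','w12');W=cloud('wrist',d)
for v in range(130,365,15): print(v,np.round(W[v,324]*1000,0))
p,d=snap('scene','s12');cv2.imwrite('pics/s12c.png',cv2.resize(p[130:290,190:350,::-1],None,fx=4,fy=3.75))"
```

```text
t 22.0 pos [ 494.2 -268.5  202. ] yaw -85.6 j [-0.34  0.28  0.91  1.7  -0.23  1.27 -0.88] F [-0.5  0.  -1.6] w 0.084
shift [-0.0022  0.0012  0.092 ] twist 0.0064
130 [ 538. -264.    5.]
145 [ 545. -263.  184.]
160 [ 545. -263.  228.]
175 [ 541. -264.  230.]
190 [ 535. -264.  230.]
205 [ 529. -265.  229.]
220 [ 523. -265.  229.]
235 [ 517. -266.  229.]
250 [ 511. -266.  229.]
265 [ 504. -267.  228.]
280 [ 499. -267.  230.]
295 [ 492. -268.  229.]
310 [ 485. -268.  229.]
325 [ 477. -269.  228.]
340 [ 471. -269.  230.]
355 [ 464. -270.  230.]
```

View pics/w12.png

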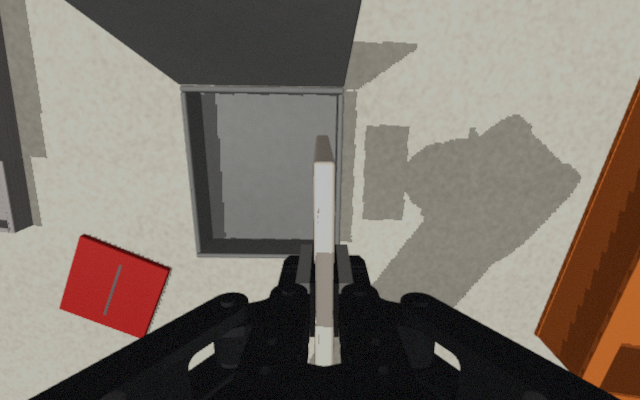

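View pics/s12c.png

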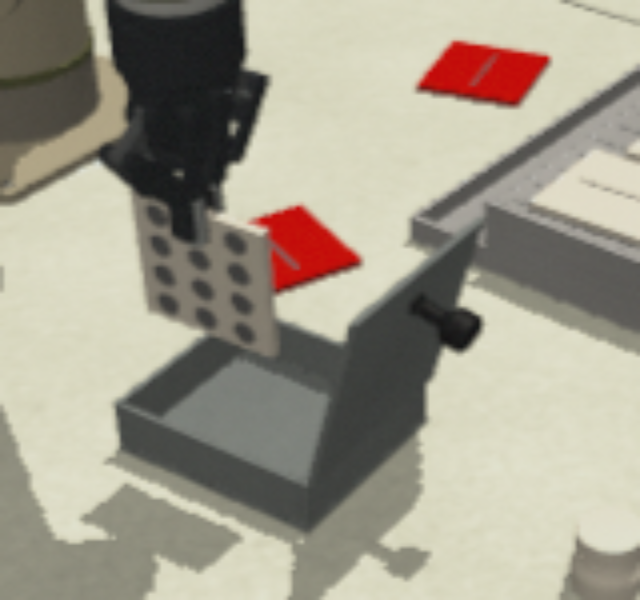

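The tile spans z 130–229 and sits over the case's −y side, wells facing −y and clear of the wall. Lowering it to the floor.

Emit:
jog_arm --steps '[0,0,0,0.015,0,0,0,0,0.035,0,0,0,0,0.06,0,0,0,0,0.085,0,0,0,0,0.105,0,0,0,0,0.113,0,0,0,0,0.117,0,0,0,0,0.121,0,0,0,0,0.123,0,0,0,0,0.123,0]'

```text
clock: 23.1
position: [0.4955, -0.2662, 0.0799]
ee_rot: [0.999, 0.039, 0.0, 0.0]
ft_force: [-0.1, 0.7, -0.4]
grip_width: 0.082
```

```bash
python3 -c "
from h import *
go(492,-270,78,-86)
p,d=snap('wrist','w13')
p,d=snap('scene','s13');cv2.imwrite('pics/s13c.png',cv2.resize(p[130:290,190:350,::-1],None,fx=4,fy=3.75))"
```

```text
t 23.1 pos [ 495.5 -266.2   79.9] yaw -85.5 j [-0.27  0.42  0.83  1.83 -0.36  1.04 -0.79] F [-0.1  0.7 -0.4] w 0.082
shift [-0.0038  0.0035  0.0019] twist 0.0091
```

View pics/w13.png

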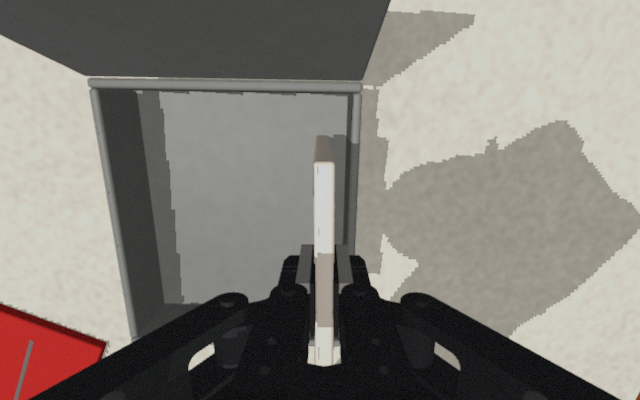

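View pics/s13c.png

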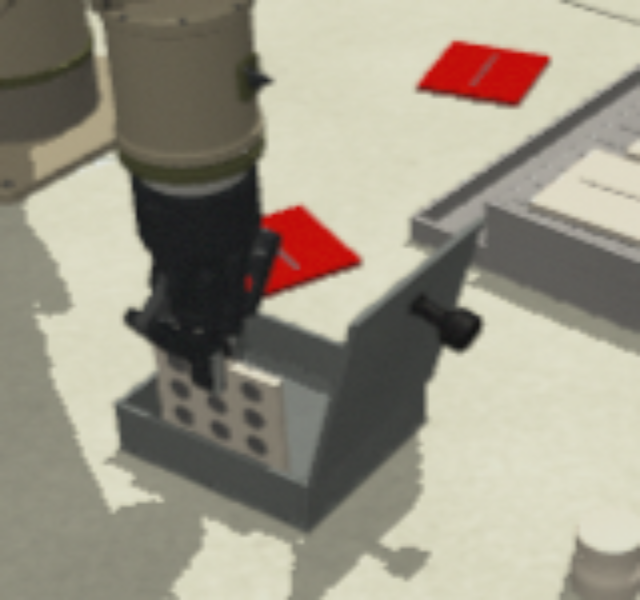

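Emit:
jog_arm --steps '[0,0,0.005,0.002,0,0,0,0.005,0.003,0,0.015,0,0.005,0.003,0,0.03,0,0.005,0.003,0,0.03,0,0.0,0.003,0,0.03,0,-0.01,0.003,0,0.03,0,-0.02,0.003,0,0.03,0,-0.028,0.003,0,0.03,0,-0.032,0.003,0,0.03,0,-0.032,0.003,0]'

```text
clock: 24.2
position: [0.493, -0.2332, 0.0766]
ee_rot: [0.999, 0.04, 0.0, -0.0]
ft_force: [0.1, 0.0, 0.9]
grip_width: 0.35
```

```bash
python3 -c "
from h import *
go(492,-270,78,-86)
p,d=snap('wrist','w14')"
```

```text
t 24.2 pos [ 493.  -233.2   76.6] yaw -85.4 j [-0.34  0.39  0.84  1.88 -0.34  1.02 -0.85] F [0.1 0.  0.9] w 0.35
shift [-0.0039  0.0366 -0.0014] twist 0.0104
```

View pics/w14.png

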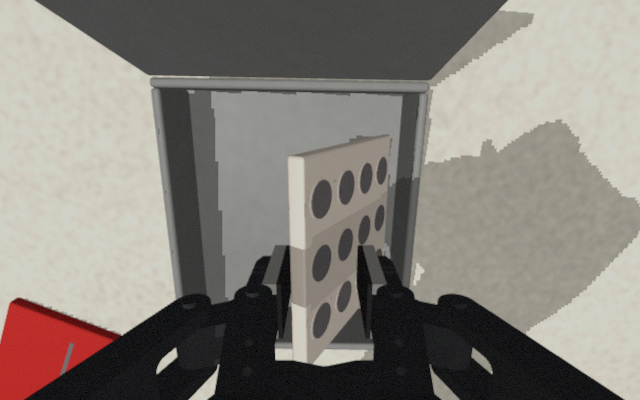

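The tile leans towards +y with its wells turned up. I'll raise the hand so it drops flat.

Emit:
jog_arm --steps '[0.03,0,-0.006,-0.008,0,0.03,0,-0.012,-0.016,0,0.03,0,-0.018,-0.024,0,0.03,0,-0.02,-0.034,0,0.03,0,-0.02,-0.05,0,0.03,0,-0.02,-0.07,0,0.03,0,-0.02,-0.09,0,0.03,0,-0.02,-0.11,0,0.03,0,-0.02,-0.125,0,0.03,0,-0.02,-0.125,0]'

```text
clock: 25.25
position: [0.4921, -0.2147, 0.2038]
ee_rot: [0.999, 0.039, 0.002, 0.0]
ft_force: [-0.1, 1.0, -0.7]
grip_width: 0.357
```

```bash
python3 -c "
from h import *
go(648,224,200,91)
p,d=snap('wrist','w15')"
```

```text
t 25.25 pos [ 492.1 -214.7  203.8] yaw -85.5 j [-0.48  0.19  0.92  1.77 -0.16  1.26 -1.02] F [-0.1  1.  -0.7] w 0.357
shift [ 0.1899 -0.4251  0.0043] twist -3.0802
```

View pics/w15.png

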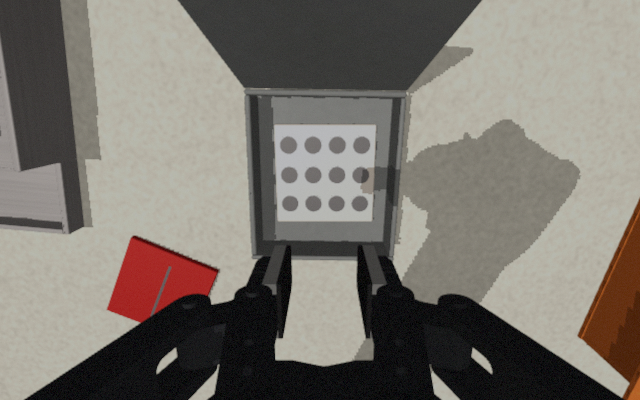

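The first tile lies flat in the case with its wells up: grey discs at rows 145–203, columns 288–362. Now a fresh look at the two that are left.

```bash
cat >> h.py <<'E'
def tiles(W,c0=130,c1=302):
    z=W[...,2];reg=np.zeros_like(z,bool);reg[135:262,c0:c1]=1
    m=(reg&(z>.0655)&(z<.075)).astype(np.uint8);m=cv2.morphologyEx(m,cv2.MORPH_OPEN,np.ones((3,3)))
    n,l,s,c=cv2.connectedComponentsWithStats(m)
    for i in range(1,n):
        if s[i,4]>300: print(np.round(c[i]),s[i,4],rect(W[l==i][:,:2]),"mean",np.round(W[l==i].mean(0)*1000,1))
E
python3 -c "
from h import *
p,d=snap('top','t16');tiles(cloud('top',d));go(640,224,200,-1)"
```

```text
[217. 183.] 1604 (array([580.2, 223.8]), array([101. ,  99.1]), 3.0) mean [580.2 223.1  69.7]
[263. 191.] 1633 (array([563. , 111.1]), array([99.9, 98.1]), 2.7) mean [562.5 111.4  69.8]
t 25.35 pos [ 491.2 -214.1  201.4] yaw -85.5 j [-0.48  0.2   0.92  1.77 -0.16  1.25 -1.01] F [ 0.2 -0.  -0.5] w 0.351
shift [ 0.183  -0.425   0.0016] twist -1.4742
```

View pics/t16.png

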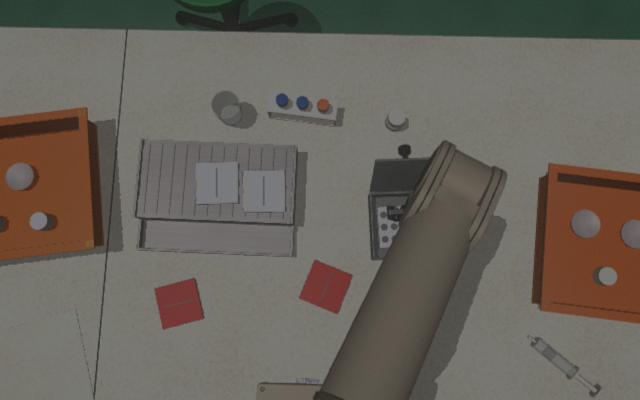

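Tile at (563,111), then the one at (580,224); neither has moved. I'll take the nearer one, pushing with the fingers shut and the jaws along x so that no turn is needed before gripping.

```bash
python3 -c "
from h import *
go(500,60,200,-1);go(645,111,200,-1)"
```

```text
t 25.35 pos [ 491.2 -214.1  201.4] yaw -85.5 j [-0.48  0.2   0.92  1.77 -0.16  1.25 -1.01] F [ 0.2 -0.  -0.5] w 0.351
shift [ 0.0305 -0.2725  0.0015] twist -1.4742
t 25.35 pos [ 491.2 -214.1  201.4] yaw -85.5 j [-0.48  0.2   0.92  1.77 -0.16  1.25 -1.01] F [ 0.2 -0.  -0.5] w 0.351
shift [ 0.1791 -0.3119  0.0016] twist -1.4742
```

Emit:
jog_arm --steps '[0,0.003,-0.03,0,0,0,0.006,-0.07,0,-0.12,0,0.012,-0.11,0,-0.25,0,0.018,-0.15,0,-0.39,0,0.024,-0.19,0,-0.53,0,0.03,-0.23,0,-0.67,0,0.05,-0.265,0,-0.81,0,0.08,-0.285,0,-0.95,0,0.115,-0.3,0,-1.09,0,0.145,-0.31,0,-1.23]'

```text
clock: 26.35
position: [0.6119, 0.1083, 0.1997]
ee_rot: [0.791, 0.612, -0.001, -0.001]
ft_force: [0.2, -1.0, 0.7]
grip_width: -0.001
```

```bash
python3 -c "
from h import *
go(645,112,60,-1)"
```

```text
t 26.35 pos [611.9 108.3 199.7] yaw -14.5 j [-0.71  0.38  0.6   1.54 -0.22  1.3  -0.34] F [ 0.2 -1.   0.7] w -0.001
shift [0.0119 0.0315 0.1396] twist -0.2363
```

Emit:
jog_arm --steps '[0,0.006,0.016,0,-0.12,0,0.012,0.031,0,-0.236,0,0.012,0.031,0.02,-0.236,0,0.012,0.031,0.045,-0.236,0,0.012,0.031,0.07,-0.236,0,0.012,0.031,0.095,-0.236,0,0.012,0.031,0.115,-0.236,0,0.012,0.031,0.13,-0.236,0,0.012,0.031,0.138,-0.236,0,0.012,0.031,0.138,-0.236]'

```text
clock: 27.35
position: [0.6437, 0.1095, 0.0623]
ee_rot: [0.716, 0.698, -0.001, -0.0]
ft_force: [-0.6, 0.8, 0.1]
grip_width: 0.003
```

```bash
python3 -c "
from h import *
go(540,112,60.5,-1)"
```

```text
t 27.35 pos [643.7 109.5  62.3] yaw -1.5 j [-0.61  0.57  0.51  1.58 -0.3   1.08 -0.05] F [-0.6  0.8  0.1] w 0.003
shift [-0.0002 -0.1037  0.002 ] twist -0.0086
```

Emit:
jog_arm --steps '[0,0.001,-0.008,0.0015,0,0,0.001,-0.016,0.0015,0,0,0.001,-0.024,0.0015,0,0,0.001,-0.032,0.0015,0,0,0.001,-0.04,0.0015,0,0,0.001,-0.048,0.0015,0,0,0.001,-0.056,0.0015,0,0,0.001,-0.064,0.0015,0,0,0.001,-0.072,0.0015,0,0,0.001,-0.08,0.0015,0]'

```text
clock: 28.35
position: [0.5638, 0.1128, 0.0621]
ee_rot: [0.716, 0.698, 0.0, -0.0]
ft_force: [0.9, -0.1, 0.1]
grip_width: 0.002
```

Emit:
jog_arm --steps '[0,0,-0.005,0,0,0,0,-0.01,0,0,0,0,-0.014,0,0,0,0,-0.017,0,0,0,0,-0.02,0,0,0,0,-0.023,0,0,0,0,-0.026,0,0,0,0,-0.029,0,0,0,0,-0.029,0,0,0,0,-0.029,0,0]'

```text
clock: 29.35
position: [0.5353, 0.1136, 0.0621]
ee_rot: [0.716, 0.698, 0.0, -0.0]
ft_force: [0.2, -0.3, 0.4]
grip_width: -0.0
```

```bash
python3 -c "
from h import *
go(540,112,60.5,-1)
p,d=snap('wrist','w17');W=cloud('wrist',d)
for u in range(20,400,20): print(u,np.round(W[200,u]*1000,0),np.round(W[130,u]*1000))"
```

```text
t 29.35 pos [535.3 113.6  62.1] yaw -1.5 j [-0.74  0.35  0.53  1.87 -0.21  0.98 -0.15] F [ 0.2 -0.3  0.4] w -0.0
shift [-0.0014  0.0047  0.0016] twist -0.0085
20 [341. 129.  -1.] [354. 172.  -1.]
40 [354. 128.  -1.] [365. 172.  -1.]
60 [367. 128.  -1.] [378. 172.  -0.]
80 [379. 128.  -1.] [390. 172.  -1.]
100 [438. 146.  66.] [417. 173.  24.]
120 [447. 145.  65.] [419. 172.   8.]
140 [456. 146.  67.] [428. 171.   4.]
160 [466. 146.  68.] [440. 171.   3.]
180 [474. 145.  68.] [451. 170.   2.]
200 [483. 145.  69.] [463. 170.   3.]
220 [492. 145.  69.] [492. 174.  61.]
240 [501. 145.  70.] [501. 174.  63.]
260 [509. 145.  71.] [510. 174.  62.]
280 [518. 145.  71.] [518. 173.  61.]
300 [526. 145.  72.] [527. 173.  62.]
320 [534. 142.  61.] [535. 174.  70.]
340 [543. 142.  62.] [543. 173.  70.]
360 [552. 142.  62.] [551. 173.  69.]
380 [561. 141.  61.] [561. 172.  60.]
```

View pics/w17.png

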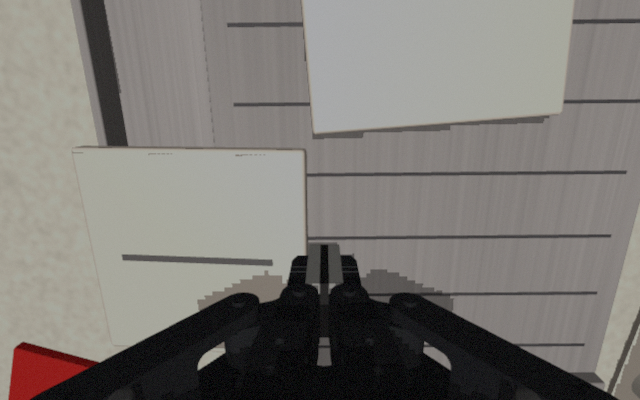

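The tile is starting to tip (front z 65, back z 72). A few more millimetres.

Emit:
jog_arm --steps '[0,0,-0.002,0,0,0,0,-0.004,0,0,0,0,-0.006,0,0,0,0,-0.007,0,0,0,0,-0.007,0,0,0,0,-0.007,0,0,0,0,-0.007,0,0,0,0,-0.007,0,0,0,0,-0.007,0,0,0,0,-0.007,0,0]'

```text
clock: 30.4
position: [0.5284, 0.1137, 0.0621]
ee_rot: [0.716, 0.698, -0.0, -0.0]
ft_force: [-0.8, 1.0, -0.5]
grip_width: 0.002
```

```bash
python3 -c "
from h import *
go(497,112,62,-1)
p,d=snap('wrist','w18');W=cloud('wrist',d)
for u in range(120,330,12): print(u,np.round(W[210,u]*1000,0))"
```

```text
t 30.4 pos [528.4 113.7  62.1] yaw -1.5 j [-0.75  0.33  0.53  1.89 -0.2   0.97 -0.16] F [-0.8  1.  -0.5] w 0.002
shift [-0.0025 -0.0314  0.0001] twist -0.0086
120 [438. 140.  64.]
132 [444. 141.  66.]
144 [449. 141.  65.]
156 [456. 141.  67.]
168 [460. 141.  66.]
180 [466. 141.  67.]
192 [472. 141.  68.]
204 [477. 141.  68.]
216 [483. 141.  69.]
228 [488. 141.  69.]
240 [493. 141.  70.]
252 [498. 141.  71.]
264 [503. 141.  71.]
276 [509. 141.  71.]
288 [514. 141.  72.]
300 [519. 141.  72.]
312 [523. 137.  60.]
324 [529. 138.  62.]
```

View pics/w18.png

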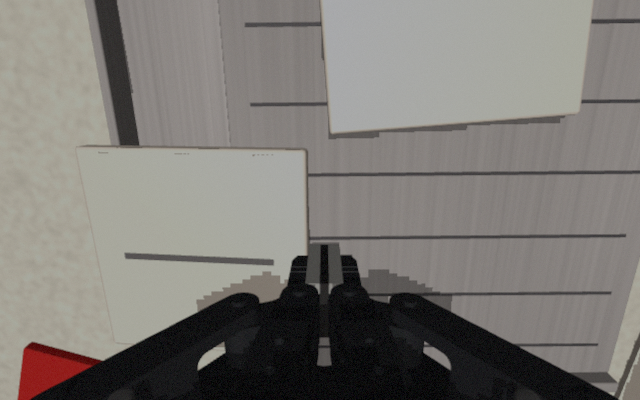

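The tile is past the tipping point but its back edge hangs on the finger face. Backing off to free it.

Emit:
jog_arm --steps '[0,0,0.005,0,0,0,0,0.012,0,0,0,0,0.02,0,0,0,0,0.02,0,0,0,0,0.02,0,0,0,0,0.02,0,0,0,0,0.02,0,0,0,0,0.02,0,0,0,0,0.02,0,0,0,0,0.02,0,0]'

```text
clock: 31.45
position: [0.5484, 0.1132, 0.0621]
ee_rot: [0.716, 0.698, 0.0, -0.0]
ft_force: [-0.5, 0.2, -0.2]
grip_width: 0.002
```

```bash
python3 -c "
from h import *
go(497,112,62,-1)
p,d=snap('wrist','w19');W=cloud('wrist',d)
for u in range(120,330,12): print(u,np.round(W[210,u]*1000,0))"
```

```text
t 31.45 pos [548.4 113.2  62.1] yaw -1.5 j [-0.73  0.37  0.53  1.84 -0.22  0.99 -0.13] F [-0.5  0.2 -0.2] w 0.002
shift [-0.0026 -0.0514  0.0001] twist -0.0085
120 [420. 122.   4.]
132 [428. 121.   4.]
144 [435. 121.   3.]
156 [550. 184. 209.]
168 [477. 138.  58.]
180 [491. 144.  79.]
192 [500. 146.  87.]
204 [504. 146.  86.]
216 [500. 138.  62.]
228 [505. 138.  61.]
240 [511. 138.  61.]
252 [516. 138.  62.]
264 [522. 138.  62.]
276 [527. 137.  61.]
288 [533. 137.  61.]
300 [538. 137.  62.]
312 [543. 137.  62.]
324 [549. 137.  61.]
```

View pics/w19.png

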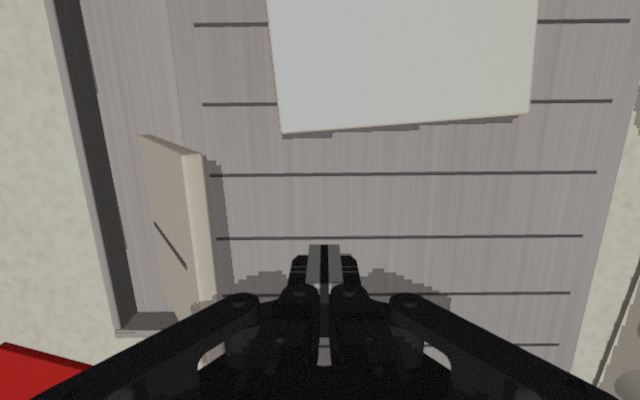

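The tile has now tipped, top edge at about (504, z 87). Rising, opening, and descending over it.

Emit:
jog_arm --steps '[0,0,0,-0.03,0,0.0854,0,0,-0.065,0,0.0854,-0.002,-0.025,-0.07,0,0.0854,-0.002,-0.05,-0.07,0,0.0854,-0.002,-0.053,-0.07,0,0.0854,-0.002,-0.053,-0.05,0,0.0854,-0.002,-0.053,-0.03,0,0.0854,-0.002,-0.053,-0.01,0,0.0854,-0.002,-0.053,0.001,0,0.0854,-0.002,-0.053,0.001,0]'

```text
clock: 32.5
position: [0.4947, 0.1121, 0.0599]
ee_rot: [0.716, 0.698, -0.001, -0.0]
ft_force: [-0.4, 0.1, 0.2]
grip_width: 0.992
```

Emit:
jog_arm --steps '[0.07,0,0,0,0,0.05,0,0,0,0,0.03,0,0,0,0,0.01,0,0,0,0,0,0,0,0,0,0,0,0,0,0,0,0,0,0,0,0,0,0,0,0,0,0,0,0,0,0,0,0,0,0]' --grip_force 40

```text
clock: 33.5
position: [0.4937, 0.1128, 0.0615]
ee_rot: [0.716, 0.698, -0.001, -0.002]
ft_force: [-9.6, -0.6, 13.8]
grip_width: 0.235
```

Emit:
jog_arm --steps '[0,0,0,0,0,0,0,-0.003,-0.002,0,0,0,-0.006,-0.005,0,0,0,-0.008,-0.008,0,0,0,-0.01,-0.012,0,0,0,-0.012,-0.016,0,0,0,-0.014,-0.02,0,0,0,-0.015,-0.025,0,0,0,-0.015,-0.03,0,0,0,-0.015,-0.03,0]'

```text
clock: 34.5
position: [0.481, 0.1131, 0.0918]
ee_rot: [0.716, 0.698, 0.001, 0.0]
ft_force: [-0.2, 0.8, -0.9]
grip_width: 0.079
```

```bash
python3 -c "
from h import *
go(480,112,200,-1)
p,d=snap('wrist','w20')"
```

```text
t 34.5 pos [481.  113.1  91.8] yaw -1.5 j [-0.82  0.18  0.55  1.98 -0.11  1.   -0.25] F [-0.2  0.8 -0.9] w 0.079
shift [-0.001  -0.0008 -0.1082] twist -0.0086
```

View pics/w20.png

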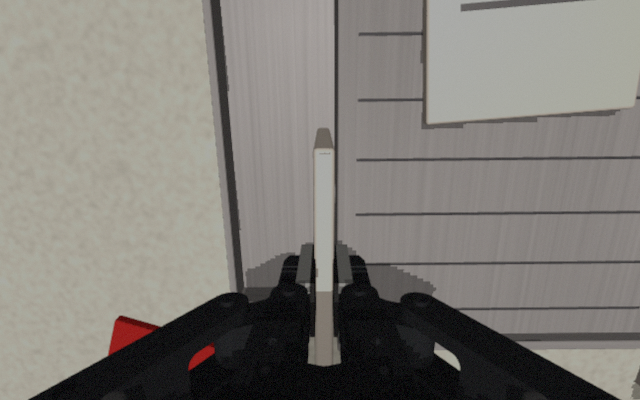

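Gripped upright (6.7 mm). Lifting and carrying it across.

Emit:
jog_arm --steps '[0,0,0,-0.015,0,0,0,0,-0.04,0,0,0,0,-0.07,0,0,0,0,-0.095,0,0,-0.01,0,-0.11,0,0,-0.03,0,-0.11,0.08,0,-0.06,0.001,-0.11,0.18,0,-0.1,0.002,-0.11,0.3,0,-0.14,0.003,-0.11,0.42,0,-0.17,0.004,-0.11,0.52]' --grip_force 50

```text
clock: 35.55
position: [0.4796, -0.0597, 0.201]
ee_rot: [0.873, 0.487, 0.0, 0.0]
ft_force: [1.4, 0.4, -0.4]
grip_width: 0.078
```

```bash
python3 -c "
from h import *
go(492,-268,202,-86)"
```

```text
t 35.55 pos [479.6 -59.7 201. ] yaw -31.7 j [-0.68  0.01  0.73  1.89 -0.01  1.24 -0.51] F [ 1.4  0.4 -0.4] w 0.078
shift [-0.1708  0.1199 -0.001 ] twist 0.9483
```

Emit:
jog_arm --steps '[0,-0.01,0.007,0,0.07,0,-0.03,0.021,0,0.17,0,-0.055,0.039,0,0.29,0,-0.085,0.06,0,0.42,0,-0.115,0.081,0,0.55,0,-0.14,0.098,0,0.68,0,-0.16,0.112,0,0.8,0,-0.171,0.12,0,0.9,0,-0.171,0.12,0,0.948,0,-0.171,0.12,0,0.948]'

```text
clock: 36.55
position: [0.4935, -0.2661, 0.2006]
ee_rot: [0.999, 0.038, -0.0, 0.0]
ft_force: [0.3, -0.5, -0.5]
grip_width: 0.078
```

```bash
python3 -c "
from h import *
go(493,-268,110,-86)
p,d=snap('wrist','w21');W=cloud('wrist',d)
for v in [150,160,180,220,260,300,340]: print(v,np.round(W[v,324]*1000,0))
p,d=snap('top','t21');W=cloud('top',d)
z=W[...,2];m=np.zeros_like(z,bool);m[190:260,372:430]=1
m&=(z>.0105)&(z<.02)&(p.min(-1)>100);print(m.sum(),rect(W[m][:,:2]))"
```

```text
t 36.55 pos [ 493.5 -266.1  200.6] yaw -85.7 j [-0.4   0.29  0.97  1.71 -0.25  1.27 -0.86] F [ 0.3 -0.5 -0.5] w 0.078
shift [-0.0006  0.0019  0.0906] twist 0.0053
150 [ 565. -260.  347.]
160 [ 544. -262.  223.]
180 [ 537. -263.  223.]
220 [ 521. -264.  223.]
260 [ 504. -265.  223.]
300 [ 486. -267.  224.]
340 [ 466. -268.  223.]
905 (array([ 493.5, -216. ]), array([98.9, 99. ]), 3.9)
```

View pics/w21.png

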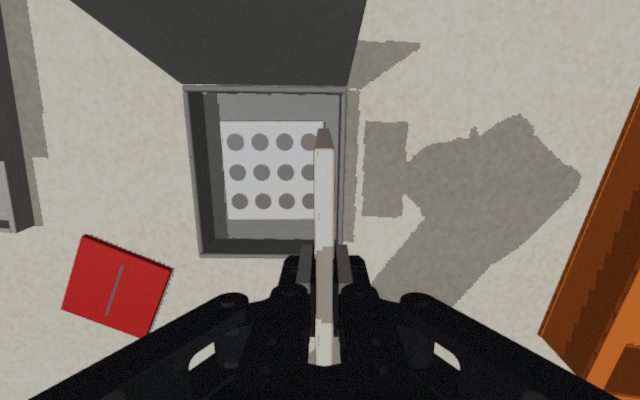

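The first tile sits at (493.5, −216). I'll set the second one down about 12 mm in from its back edge so that it lands on top.

Emit:
jog_arm --steps '[0,0,-0.004,0.015,0,0,0,-0.008,0.035,0,0,0,-0.012,0.058,0,0,0,-0.012,0.08,0,0,0,-0.012,0.095,0,0,0,-0.012,0.102,0,0,0,-0.012,0.106,0,0,0,-0.012,0.109,0,0,0,-0.012,0.1105,0,0,0,-0.012,0.1105,0]'

```text
clock: 37.65
position: [0.4931, -0.2537, 0.0909]
ee_rot: [0.999, 0.038, 0.0, 0.0]
ft_force: [0.3, 0.3, -0.2]
grip_width: 0.078
```

```bash
python3 -c "
from h import *
go(493,-254,90,-86)
p,d=snap('wrist','w22')"
```

```text
t 37.65 pos [ 493.1 -253.7   90.9] yaw -85.6 j [-0.35  0.41  0.9   1.85 -0.36  1.06 -0.8 ] F [ 0.3  0.3 -0.2] w 0.078
shift [-0.0001  0.0003  0.0009] twist 0.0071
```

View pics/w22.png

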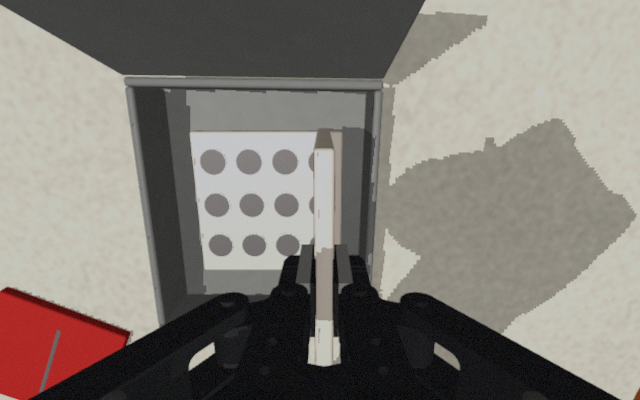

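Emit:
jog_arm --steps '[0,0,0,0.001,0,0.01,0,0,0.001,0,0.02,0,0,0.001,0,0.03,0,0,0.001,0,0.03,0,-0.006,0.001,0,0.03,0,-0.014,0.001,0,0.03,0,-0.022,0.001,0,0.03,0,-0.03,0.001,0,0.03,0,-0.036,0.001,0,0.03,0,-0.036,0.001,0]'

```text
clock: 38.7
position: [0.4902, -0.2163, 0.0895]
ee_rot: [0.999, 0.039, 0.0, -0.0]
ft_force: [0.3, 0.2, -0.3]
grip_width: 0.352
```

```bash
python3 -c "
from h import *
go(493,-254,90,-86)
p,d=snap('wrist','w23')"
```

```text
t 38.7 pos [ 490.2 -216.3   89.5] yaw -85.5 j [-0.44  0.36  0.91  1.89 -0.33  1.04 -0.88] F [ 0.3  0.2 -0.3] w 0.352
shift [-0.0002  0.0378 -0.0005] twist 0.0087
```

View pics/w23.png

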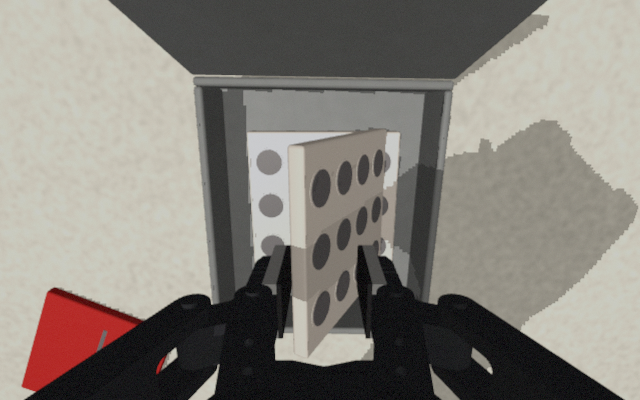

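It's leaning the right way, with its foot on the first tile. Releasing upward.

Emit:
jog_arm --steps '[0.03,0,-0.006,-0.008,0,0.03,0,-0.012,-0.016,0,0.03,0,-0.018,-0.024,0,0.03,0,-0.02,-0.034,0,0.03,0,-0.02,-0.05,0,0.03,0,-0.02,-0.07,0,0.03,0,-0.02,-0.09,0,0,0,-0.02,-0.105,0,0,0,-0.02,-0.115,0,0,0,-0.02,-0.115,0]'

```text
clock: 39.75
position: [0.4891, -0.1979, 0.2058]
ee_rot: [0.999, 0.038, 0.001, -0.0]
ft_force: [0.2, -0.9, -0.8]
grip_width: -0.002
```

```bash
python3 -c "
from h import *
go(500,170,200,-1)
go(655,224,200,-1)
p,d=snap('wrist','w24')
p,d=snap('top','t24');tiles(cloud('top',d))"
```

```text
t 39.75 pos [ 489.1 -197.9  205.8] yaw -85.6 j [-0.59  0.17  0.99  1.79 -0.15  1.26 -1.05] F [ 0.2 -0.9 -0.8] w -0.002
shift [ 0.0391 -0.3659  0.0059] twist -1.4764
t 39.75 pos [ 489.1 -197.9  205.8] yaw -85.6 j [-0.59  0.17  0.99  1.79 -0.15  1.26 -1.05] F [ 0.2 -0.9 -0.8] w -0.002
shift [ 0.1978 -0.4079  0.0062] twist -1.4764
[216. 183.] 1621 (array([580. , 223.5]), array([100.3,  99.1]), 3.4) mean [579.1 223.9  69.8]
```

View pics/w24.png

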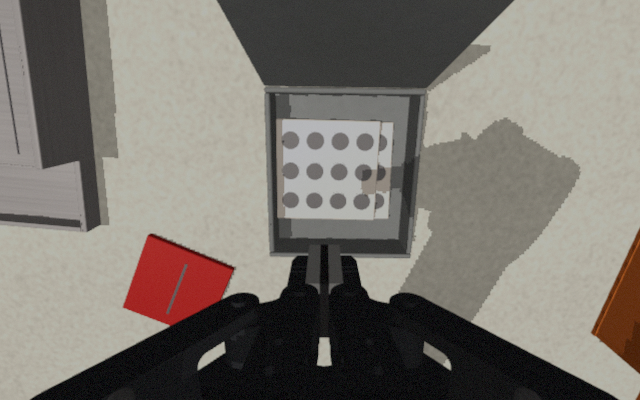

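The second tile lies on the first with its wells up, shifted about 12 mm. Last tile: it's unmoved at (580,224).

Emit:
jog_arm --steps '[0,0.003,-0.03,0,0,0,0.006,-0.07,0,-0.12,0,0.012,-0.115,0,-0.25,0,0.018,-0.16,0,-0.39,0,0.024,-0.205,0,-0.53,0,0.04,-0.25,0,-0.67,0,0.065,-0.295,0,-0.81,0,0.1,-0.335,0,-0.95,0,0.135,-0.37,0,-1.09,0,0.17,-0.395,0,-1.23]'

```text
clock: 40.85
position: [0.6277, 0.2125, 0.2026]
ee_rot: [0.791, 0.611, -0.001, -0.001]
ft_force: [0.2, -0.2, 1.2]
grip_width: 0.003
```

```bash
python3 -c "
from h import *
go(657,225,60.5,-1)"
```

```text
t 40.85 pos [627.7 212.5 202.6] yaw -14.6 j [-0.83  0.48  0.61  1.41 -0.28  1.34 -0.46] F [ 0.2 -0.2  1.2] w 0.003
shift [0.0195 0.0256 0.142 ] twist -0.2378
```

Emit:
jog_arm --steps '[0,0.01,0.013,0,-0.12,0,0.019,0.026,0,-0.238,0,0.019,0.026,0.02,-0.238,0,0.019,0.026,0.045,-0.238,0,0.019,0.026,0.07,-0.238,0,0.019,0.026,0.095,-0.238,0,0.019,0.026,0.115,-0.238,0,0.019,0.026,0.13,-0.238,0,0.019,0.026,0.141,-0.238,0,0.019,0.026,0.141,-0.238]'

```text
clock: 41.85
position: [0.6568, 0.2204, 0.0617]
ee_rot: [0.716, 0.698, -0.001, -0.001]
ft_force: [-0.3, -0.2, -0.0]
grip_width: 0.001
```

```bash
python3 -c "
from h import *
go(540,225,60.5,-1)
snap('wrist','w25')"
```

```text
t 41.85 pos [656.8 220.4  61.7] yaw -1.5 j [-0.74  0.65  0.51  1.46 -0.34  1.13 -0.2 ] F [-0.3 -0.2 -0. ] w 0.001
shift [ 0.0016 -0.1169  0.0015] twist -0.0086
```

View pics/w25.png

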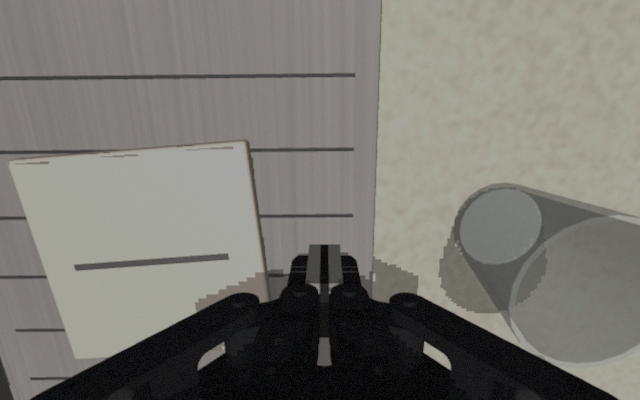

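Emit:
jog_arm --steps '[0,0.002,-0.008,0.001,0,0,0.004,-0.017,0.001,0,0,0.004,-0.026,0.001,0,0,0.004,-0.034,0.001,0,0,0.004,-0.042,0.001,0,0,0.004,-0.05,0.001,0,0,0.004,-0.058,0.001,0,0,0.004,-0.066,0.001,0,0,0.004,-0.074,0.001,0,0,0.004,-0.082,0.001,0]'

```text
clock: 42.9
position: [0.5753, 0.2268, 0.0626]
ee_rot: [0.716, 0.698, 0.0, -0.0]
ft_force: [1.0, 0.9, 0.1]
grip_width: -0.0
```

Emit:
jog_arm --steps '[0,0,-0.006,0,0,0,0,-0.012,0,0,0,0,-0.018,0,0,0,0,-0.023,0,0,0,0,-0.028,0,0,0,0,-0.032,0,0,0,0,-0.036,0,0,0,0,-0.04,0,0,0,0,-0.042,0,0,0,0,-0.042,0,0]'

```text
clock: 43.9
position: [0.5336, 0.228, 0.0626]
ee_rot: [0.716, 0.698, -0.0, -0.0]
ft_force: [-1.0, -0.5, -0.0]
grip_width: -0.002
```

Emit:
jog_arm --steps '[0,0,0.005,0,0,0,0,0.012,0,0,0,0,0.02,0,0,0,0,0.02,0,0,0,0,0.02,0,0,0,0,0.02,0,0,0,0,0.02,0,0,0,0,0.02,0,0,0,0,0.02,0,0,0,0,0.02,0,0]'

```text
clock: 44.9
position: [0.5539, 0.2275, 0.0627]
ee_rot: [0.716, 0.698, 0.0, -0.0]
ft_force: [0.9, -0.5, 0.2]
grip_width: -0.001
```

```bash
python3 -c "
from h import *
go(495,224,61,-1)
p,d=snap('wrist','w26');W=cloud('wrist',d)
for u in range(120,330,12): print(u,np.round(W[210,u]*1000,0))"
```

```text
t 44.9 pos [553.9 227.5  62.7] yaw -1.5 j [-0.89  0.46  0.53  1.74 -0.27  1.02 -0.29] F [ 0.9 -0.5  0.2] w -0.001
shift [-0.005  -0.0587  0.0017] twist -0.0084
120 [425. 236.   4.]
132 [432. 235.   3.]
144 [440. 235.   3.]
156 [465. 245.  36.]
168 [490. 257.  76.]
180 [502. 262.  90.]
192 [505. 261.  89.]
204 [500. 252.  61.]
216 [505. 252.  61.]
228 [511. 252.  61.]
240 [516. 252.  61.]
252 [522. 252.  61.]
264 [527. 251.  61.]
276 [533. 252.  62.]
288 [538. 251.  61.]
300 [543. 251.  62.]
312 [549. 251.  61.]
324 [554. 251.  61.]
```

View pics/w26.png

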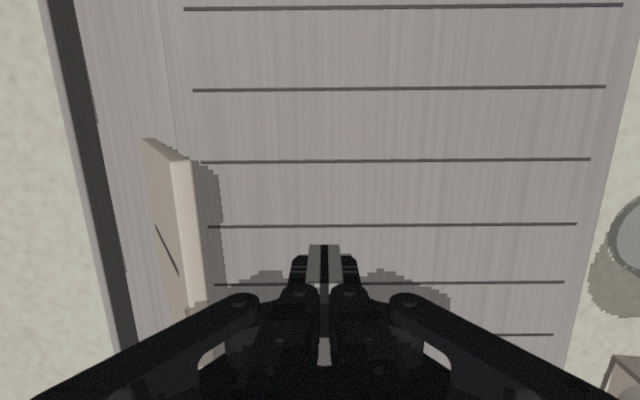

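Tipped: top edge at about (504, z 90). Same grasp as before.

Emit:
jog_arm --steps '[0,0,0,-0.03,0,0.0854,0,0,-0.065,0,0.0854,-0.002,-0.03,-0.07,0,0.0854,-0.002,-0.055,-0.07,0,0.0854,-0.002,-0.058,-0.07,0,0.0854,-0.002,-0.058,-0.05,0,0.0854,-0.002,-0.058,-0.03,0,0.0854,-0.002,-0.058,-0.01,0,0.0854,-0.002,-0.058,0.001,0,0.0854,-0.002,-0.058,0.001,0]'

```text
clock: 45.95
position: [0.4954, 0.2263, 0.0603]
ee_rot: [0.716, 0.698, -0.001, -0.0]
ft_force: [-0.9, -0.7, 0.5]
grip_width: 1.001
```

Emit:
jog_arm --steps '[0.07,0,0,0,0,0.05,0,0,0,0,0.03,0,0,0,0,0.01,0,0,0,0,0,0,0,0,0,0,0,0,0,0,0,0,0,0,0,0,0,0,0,0,0,0,0,0,0,0,0,0,0,0]' --grip_force 40

```text
clock: 46.95
position: [0.4956, 0.2272, 0.0623]
ee_rot: [0.716, 0.698, -0.0, -0.001]
ft_force: [-3.7, -1.2, 8.1]
grip_width: 0.24
```

Emit:
jog_arm --steps '[0,0,0,0,0,0,0,-0.003,-0.002,0,0,0,-0.006,-0.005,0,0,0,-0.008,-0.008,0,0,0,-0.01,-0.012,0,0,0,-0.012,-0.016,0,0,0,-0.014,-0.02,0,0,0,-0.015,-0.025,0,0,0,-0.015,-0.03,0,0,0,-0.015,-0.03,0]'

```text
clock: 47.95
position: [0.4813, 0.2274, 0.0923]
ee_rot: [0.716, 0.698, 0.001, 0.0]
ft_force: [-0.4, 0.2, -0.6]
grip_width: 0.082
```

```bash
python3 -c "
from h import *
go(482,226,200,-1)
p,d=snap('wrist','w27')"
```

```text
t 47.95 pos [481.3 227.4  92.3] yaw -1.5 j [-1.01  0.27  0.55  1.89 -0.17  1.03 -0.41] F [-0.4  0.2 -0.6] w 0.082
shift [-0.0013  0.0008 -0.1077] twist -0.0086
```

View pics/w27.png

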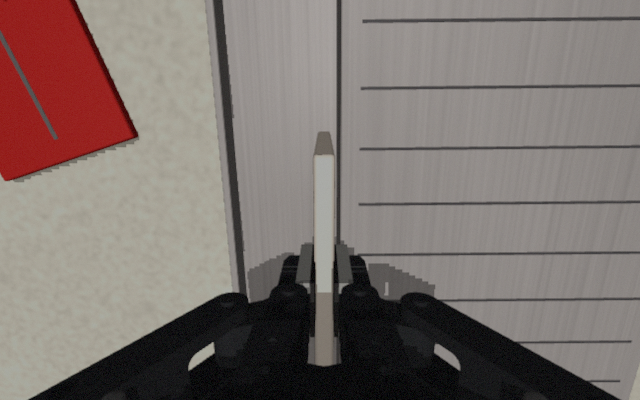

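Gripped upright. Lift and carry.

Emit:
jog_arm --steps '[0,0,0,-0.015,0,0,0,0,-0.04,0,0,0,0,-0.07,0,0,0,0,-0.095,0,0,-0.01,0,-0.11,0,0,-0.035,0,-0.11,0,0,-0.075,0.001,-0.11,0,0,-0.12,0.002,-0.11,0.08,0,-0.16,0.003,-0.11,0.18,0,-0.19,0.004,-0.11,0.28]' --grip_force 50

```text
clock: 49.0
position: [0.4792, 0.0337, 0.2011]
ee_rot: [0.809, 0.588, -0.0, -0.0]
ft_force: [0.3, 1.0, -0.2]
grip_width: 0.083
```

```bash
python3 -c "
from h import *
go(492,-258,202,-86)"
```

```text
t 49.0 pos [479.2  33.7 201.1] yaw -17.9 j [-0.88  0.    0.73  1.9  -0.    1.24 -0.47] F [ 0.3  1.  -0.2] w 0.083
shift [-0.2736  0.1019 -0.001 ] twist 1.1884
```

Emit:
jog_arm --steps '[0,-0.012,0.004,0,0.07,0,-0.036,0.013,0,0.18,0,-0.07,0.026,0,0.31,0,-0.108,0.04,0,0.44,0,-0.146,0.054,0,0.58,0,-0.184,0.068,0,0.72,0,-0.22,0.082,0,0.86,0,-0.25,0.093,0,1.0,0,-0.27,0.101,0,1.12,0,-0.274,0.102,0,1.188]'

```text
clock: 50.0
position: [0.493, -0.2584, 0.201]
ee_rot: [0.999, 0.034, -0.001, 0.001]
ft_force: [-0.1, 0.4, -1.4]
grip_width: 0.08
```

```bash
python3 -c "
from h import *
go(492,-252,99,-86)
p,d=snap('wrist','w28');W=cloud('wrist',d)
for v in [150,160,180,260,340]: print(v,np.round(W[v,324]*1000,0))
for v in [130,180,215]: print([np.round(W[v,u]*1000).tolist() for u in (200,230,260,290,310,345,355)])"
```

```text
t 50.0 pos [ 493.  -258.4  201. ] yaw -86.1 j [-0.47  0.31  1.06  1.72 -0.28  1.27 -0.86] F [-0.1  0.4 -1.4] w 0.08
shift [-0.0004 -0.0066  0.102 ] twist -0.0022
150 [ 546. -255.  216.]
160 [ 544. -255.  225.]
180 [ 537. -255.  227.]
260 [ 504. -257.  225.]
340 [ 468. -260.  227.]
[[532.0, -146.0, 40.0], [532.0, -167.0, 20.0], [534.0, -195.0, 20.0], [535.0, -224.0, 20.0], [537.0, -242.0, 20.0], [538.0, -276.0, 9.0], [538.0, -287.0, -1.0]]
[[487.0, -145.0, 43.0], [483.0, -167.0, 20.0], [485.0, -196.0, 19.0], [487.0, -226.0, 21.0], [488.0, -245.0, 19.0], [492.0, -279.0, 24.0], [487.0, -292.0, -2.0]]
[[437.0, -128.0, -2.0], [447.0, -166.0, 21.0], [449.0, -197.0, 20.0], [450.0, -227.0, 18.0], [452.0, -247.0, 20.0], [460.0, -281.0, 35.0], [448.0, -295.0, -2.0]]
```

View pics/w28.png

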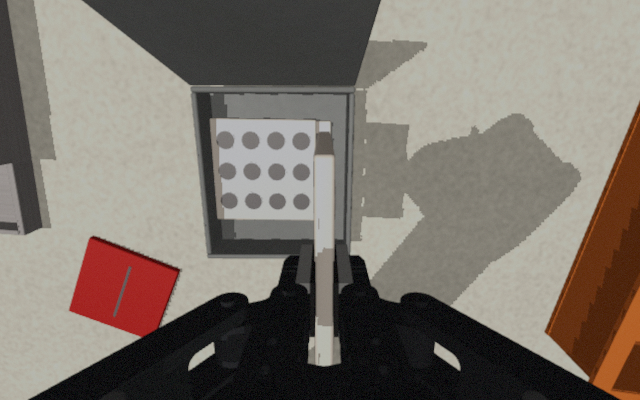

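```bash
python3 -c "
from h import *
p,d=snap('wrist','w29');W=cloud('wrist',d)
for v in (122,124,126): print([(u,np.round(W[v,u]*1000).tolist()) for u in range(206,216,2)],[(u,np.round(W[v,u]*1000).tolist()) for u in range(312,334,2)])
cv2.imwrite('pics/w29c.png',cv2.resize(p[80:270,180:380,::-1],None,fx=3.5,fy=3.1))"
```

```text
[(206, [538.0, -145.0, 24.0]), (208, [537.0, -145.0, 20.0]), (210, [537.0, -147.0, 20.0]), (212, [537.0, -148.0, 19.0]), (214, [538.0, -151.0, 21.0])] [(312, [545.0, -242.0, 21.0]), (314, [545.0, -244.0, 19.0]), (316, [545.0, -246.0, 18.0]), (318, [545.0, -248.0, 14.0]), (320, [545.0, -250.0, 12.0]), (322, [545.0, -251.0, 12.0]), (324, [565.0, -251.0, 347.0]), (326, [545.0, -255.0, 12.0]), (328, [545.0, -257.0, 12.0]), (330, [545.0, -259.0, 13.0]), (332, [545.0, -261.0, 4.0])]
[(206, [536.0, -145.0, 26.0]), (208, [535.0, -145.0, 20.0]), (210, [535.0, -146.0, 19.0]), (212, [536.0, -149.0, 20.0]), (214, [536.0, -151.0, 20.0])] [(312, [543.0, -242.0, 20.0]), (314, [543.0, -244.0, 19.0]), (316, [543.0, -246.0, 19.0]), (318, [543.0, -248.0, 12.0]), (320, [543.0, -250.0, 12.0]), (322, [543.0, -252.0, 11.0]), (324, [543.0, -254.0, 12.0]), (326, [543.0, -255.0, 13.0]), (328, [543.0, -257.0, 12.0]), (330, [543.0, -259.0, 12.0]), (332, [543.0, -261.0, 5.0])]
[(206, [534.0, -145.0, 27.0]), (208, [534.0, -145.0, 21.0]), (210, [533.0, -145.0, 15.0]), (212, [534.0, -148.0, 19.0]), (214, [534.0, -150.0, 19.0])] [(312, [541.0, -242.0, 22.0]), (314, [541.0, -244.0, 19.0]), (316, [541.0, -246.0, 19.0]), (318, [541.0, -248.0, 10.0]), (320, [541.0, -250.0, 13.0]), (322, [541.0, -252.0, 12.0]), (324, [541.0, -254.0, 13.0]), (326, [541.0, -256.0, 12.0]), (328, [541.0, -257.0, 13.0]), (330, [541.0, -259.0, 11.0]), (332, [541.0, -262.0, 3.0])]
```

View pics/w29c.png

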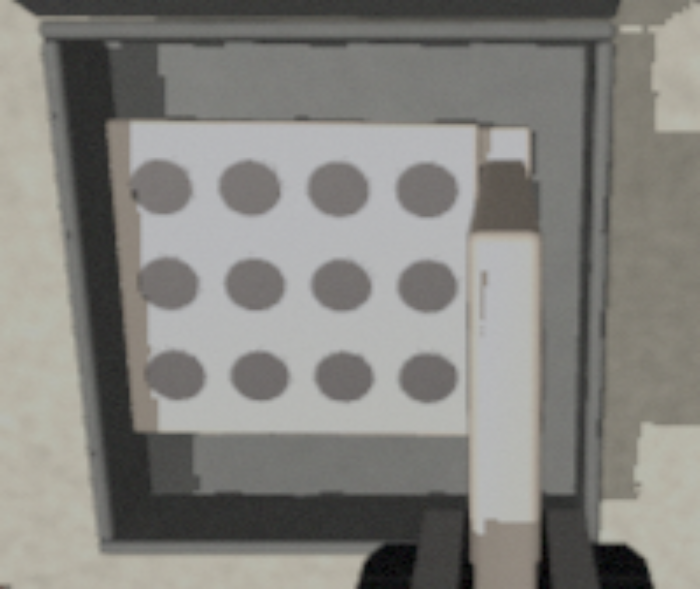

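The second tile lies against the +y wall (back edge about y −250 at x 493). So the third tile's foot must stand just inside that edge, at y about −249, and its far edge will slide down the +y wall.

Emit:
jog_arm --steps '[0,0,-0.004,0.015,0,0,0,-0.007,0.035,0,0,0,-0.0095,0.055,0,0,0,-0.0095,0.075,0,0,0,-0.0095,0.09,0,0,0,-0.0095,0.097,0,0,0,-0.0095,0.101,0,0,0,-0.0095,0.104,0,0,0,-0.0095,0.105,0,0,0,-0.0095,0.105,0]'

```text
clock: 51.1
position: [0.4942, -0.2454, 0.0969]
ee_rot: [0.999, 0.038, 0.0, 0.0]
ft_force: [0.6, -0.1, -0.1]
grip_width: 0.082
```

```bash
python3 -c "
from h import *
go(493,-249,96,-86)
p,d=snap('wrist','w30')
cv2.imwrite('pics/w30c.png',cv2.resize(p[60:300,150:420,::-1],None,fx=2.9,fy=2.5))"
```

```text
t 51.1 pos [ 494.2 -245.4   96.9] yaw -85.6 j [-0.42  0.42  0.97  1.85 -0.39  1.08 -0.79] F [ 0.6 -0.1 -0.1] w 0.082
shift [-0.0015  0.0035  0.0009] twist 0.0071
```

View pics/w30c.png

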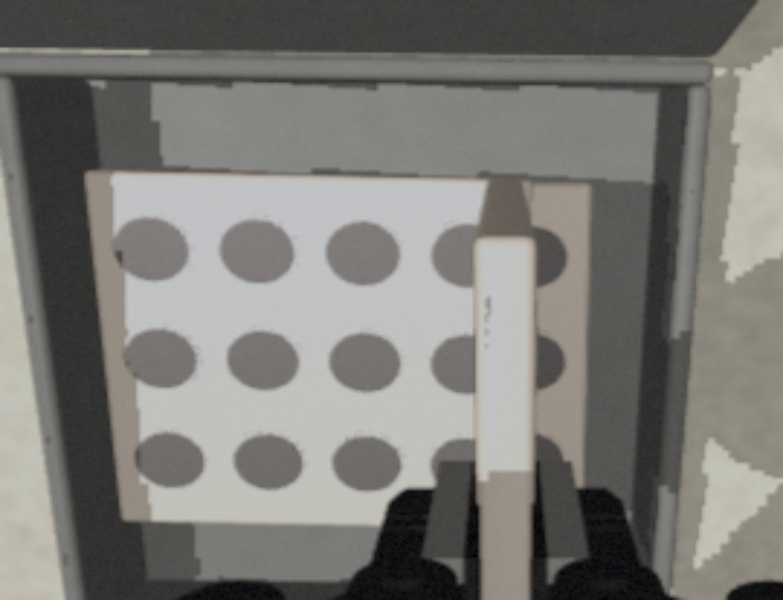

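Emit:
jog_arm --steps '[0,0,0.003,0,0,0,0,0.003,0.001,0,0.01,0,0.003,0.001,0,0.02,0,0.003,0.001,0,0.03,0,0.003,0.001,0,0.03,0,-0.006,0.001,0,0.03,0,-0.014,0.001,0,0.03,0,-0.022,0.001,0,0.03,0,-0.028,0.001,0,0.03,0,-0.028,0.001,0]'

```text
clock: 52.15
position: [0.492, -0.2159, 0.0955]
ee_rot: [0.999, 0.039, 0.0, -0.0]
ft_force: [-0.3, -0.5, 0.1]
grip_width: 0.353
```

```bash
python3 -c "
from h import *
go(493,-249,96,-86)
p,d=snap('wrist','w31')"
```

```text
t 52.15 pos [ 492.  -215.9   95.5] yaw -85.5 j [-0.49  0.38  0.98  1.89 -0.37  1.06 -0.85] F [-0.3 -0.5  0.1] w 0.353
shift [-0.0016  0.0331 -0.0005] twist 0.0087
```

View pics/w31.png

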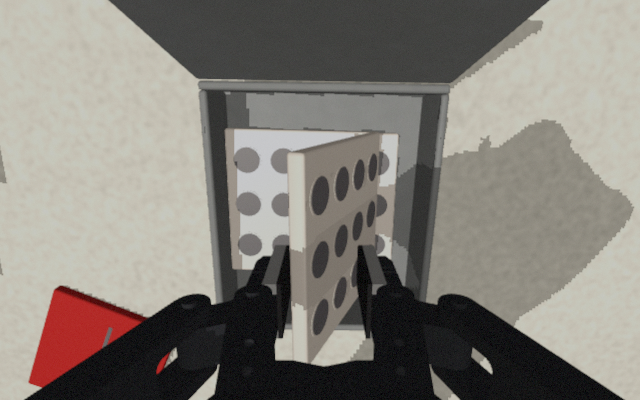

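Emit:
jog_arm --steps '[0.03,0,-0.006,-0.008,0,0.03,0,-0.012,-0.016,0,0.03,0,-0.018,-0.024,0,0.03,0,-0.02,-0.034,0,0.03,0,-0.02,-0.05,0,0.03,0,-0.02,-0.07,0,0.03,0,-0.02,-0.09,0,0,0,-0.02,-0.105,0,0,0,-0.02,-0.11,0,0,0,-0.02,-0.11,0]'

```text
clock: 53.2
position: [0.4906, -0.1975, 0.2062]
ee_rot: [0.999, 0.038, 0.001, -0.0]
ft_force: [-0.9, 0.5, 0.7]
grip_width: -0.004
```

```bash
python3 -c "
from h import *
go(493,-249,96,-86)
p,d=snap('wrist','w32');W=cloud('wrist',d)
for v in (130,150,170,190,210):print([np.round(W[v,u]*1000).tolist() for u in range(270,420,20)])"
```

```text
t 53.2 pos [ 490.6 -197.5  206.2] yaw -85.6 j [-0.66  0.2   1.09  1.79 -0.19  1.26 -1.02] F [-0.9  0.5  0.7] w -0.004
shift [-0.0017  0.0516  0.1102] twist 0.0071
[[534.0, -148.0, 52.0], [535.0, -164.0, 47.0], [535.0, -182.0, 42.0], [537.0, -200.0, 38.0], [538.0, -218.0, 34.0], [539.0, -237.0, 28.0], [539.0, -259.0, 12.0], [541.0, -276.0, 20.0]]
[[516.0, -148.0, 52.0], [517.0, -165.0, 46.0], [518.0, -183.0, 43.0], [519.0, -201.0, 38.0], [519.0, -220.0, 33.0], [520.0, -239.0, 29.0], [520.0, -262.0, 12.0], [523.0, -277.0, 28.0]]
[[498.0, -149.0, 50.0], [499.0, -166.0, 47.0], [499.0, -184.0, 43.0], [500.0, -203.0, 37.0], [500.0, -222.0, 33.0], [501.0, -241.0, 29.0], [500.0, -264.0, 12.0], [505.0, -279.0, 33.0]]
[[480.0, -149.0, 50.0], [480.0, -167.0, 47.0], [481.0, -185.0, 43.0], [481.0, -204.0, 38.0], [481.0, -224.0, 32.0], [481.0, -244.0, 27.0], [477.0, -269.0, 4.0], [487.0, -280.0, 39.0]]
[[458.0, -149.0, 43.0], [461.0, -168.0, 48.0], [461.0, -187.0, 42.0], [461.0, -206.0, 38.0], [461.0, -226.0, 33.0], [461.0, -246.0, 28.0], [455.0, -272.0, 3.0], [468.0, -282.0, 43.0]]
```

View pics/w32.png

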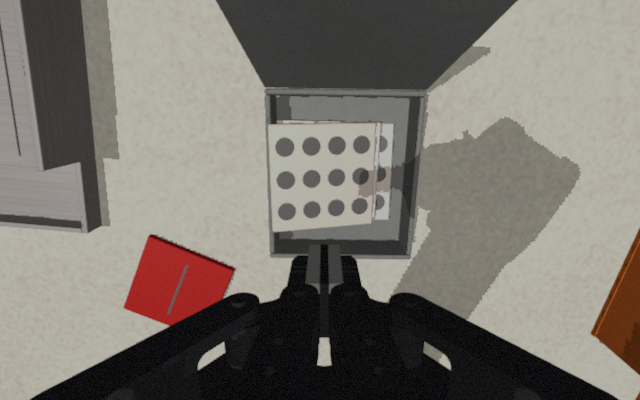

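The third tile's far edge caught on the +y rim (z 52 there, z 28 at its foot). I'll nudge that edge about 7 mm inward from outside the rim with the shut fingertips.

```bash
python3 -c "
from h import *
go(492,-118,206,-86);go(492,-118,43.5,-86)"
```

```text
t 53.25 pos [ 490.2 -197.3  205.4] yaw -85.6 j [-0.66  0.2   1.09  1.79 -0.19  1.26 -1.02] F [-0.6  0.3  0.4] w -0.001
shift [ 0.0079 -0.0789 -0.0006] twist 0.0072
t 53.25 pos [ 490.2 -197.3  205.4] yaw -85.6 j [-0.66  0.2   1.09  1.79 -0.19  1.26 -1.02] F [-0.6  0.3  0.4] w -0.001
shift [ 0.0079 -0.0788  0.1619] twist 0.0072
```

Emit:
jog_arm --steps '[0,0.003,-0.03,0,0,0,0.007,-0.07,0,0,0,0.008,-0.079,0.02,0.007,0,0.008,-0.079,0.05,0.007,0,0.008,-0.079,0.085,0.007,0,0.008,-0.079,0.115,0.007,0,0.008,-0.079,0.14,0.007,0,0.008,-0.079,0.155,0.007,0,0.008,-0.079,0.16,0.007,0,0.008,-0.079,0.16,0.007]'

```text
clock: 54.25
position: [0.492, -0.1183, 0.0454]
ee_rot: [0.999, 0.035, -0.0, 0.0]
ft_force: [0.6, -0.4, 0.9]
grip_width: 0.002
```

```bash
python3 -c "
from h import *
go(492,-145,43.5,-86)
p,d=snap('wrist','w33')"
```

```text
t 54.25 pos [ 492.  -118.3   45.4] yaw -86.0 j [-0.66  0.38  0.94  2.   -0.38  0.94 -1.03] F [ 0.6 -0.4  0.9] w 0.002
shift [-0.0018  0.0266  0.0019] twist -0.0004
```

View pics/w33.png

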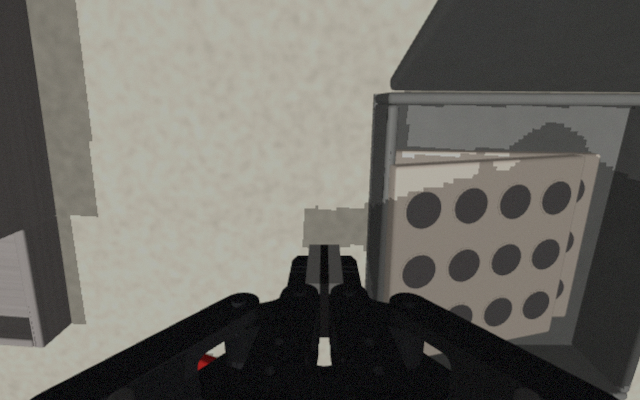

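Emit:
jog_arm --steps '[0,-0.006,0.004,0.001,0,0,-0.008,0.008,0.0015,0,0,-0.008,0.012,0.0015,0,0,-0.009,0.015,0.0015,0,0,-0.009,0.018,0.0015,0,0,-0.01,0.021,0.0015,0,0,-0.01,0.024,0.0015,0,0,-0.01,0.026,0.0015,0,0,-0.01,0.028,0.0015,0,0,-0.01,0.028,0.0015,0]'

```text
clock: 55.3
position: [0.4841, -0.147, 0.0441]
ee_rot: [0.999, 0.035, -0.0, 0.0]
ft_force: [-0.9, 0.0, -0.2]
grip_width: -0.003
```

```bash
python3 -c "
from h import *
go(492,-145,43.5,-86)
p,d=snap('wrist','w34')"
```

```text
t 55.3 pos [ 484.1 -147.    44.1] yaw -86.0 j [-0.6   0.39  0.94  2.   -0.39  0.94 -0.96] F [-0.9  0.  -0.2] w -0.003
shift [ 0.008  -0.0015  0.0006] twist -0.0003
```

View pics/w34.png

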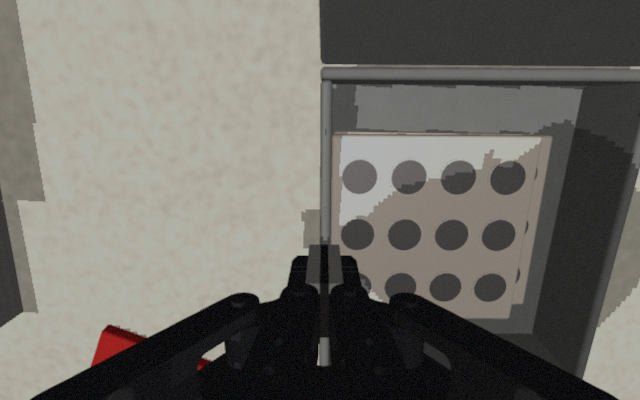

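The third tile has dropped in (wells at rows 175–290). I'll rise, check the stack and measure the lid.

Emit:
jog_arm --steps '[0,0,0,-0.02,0,0,0,0,-0.05,0,0,0,0,-0.09,0,0,0,0,-0.13,0,0,0,0,-0.17,0,0,0,0,-0.2,0,0,0,0,-0.205,0,0,0,0,-0.205,0,0,0,0,-0.205,0,0,0,0,-0.205,0]'

```text
clock: 56.35
position: [0.4835, -0.1465, 0.2479]
ee_rot: [0.999, 0.035, -0.001, 0.0]
ft_force: [-0.1, -0.4, -0.3]
grip_width: 0.0
```

```bash
python3 -c "
from h import *
go(647,-151,245,-86)
p,d=snap('wrist','w35');W=cloud('wrist',d)
print(manip.get_obs()['clock'])
z=W[...,2];v,u=np.mgrid[:400,:640]
m=(p.min(-1)>60)&(z>.02)&(z<.04)&(abs(W[...,0]-.495)<.07)&(abs(W[...,1]+.216)<.06)&(v<235)
q=W[m];A=np.c_[q[:,:2]-q[:,:2].mean(0),np.ones(len(q))];s=np.linalg.lstsq(A,q[:,2],rcond=None)[0];print('top plane',np.degrees(s[:2]),s[2]*1000,rect(q[:,:2]))
p,d=snap('scene','s35');W=cloud('scene',d)
cv2.imwrite('pics/s35c.png',cv2.resize(p[150:300,200:360,::-1],None,fx=4,fy=4))
p,d=snap('top','t35');W=cloud('top',d);z=W[...,2]
m=np.zeros_like(z,bool);m[140:195,360:445]=1;m&=(z>.055)&(z<.25)&(W[...,1]<-.1)
q=W[m]*1000
for a,b in [(60,90),(90,120),(120,150),(150,180),(180,200)]:
  k=(q[:,2]>a)&(q[:,2]<b);print(a,b,k.sum(),np.median(q[k],axis=0).round() if k.any() else '', np.percentile(q[k][:,1],[2,98]).round() if k.any() else '')"
```

```text
t 56.35 pos [ 483.5 -146.5  247.9] yaw -86.0 j [-0.86  0.04  1.11  1.78 -0.04  1.34 -1.24] F [-0.1 -0.4 -0.3] w 0.0
shift [0.1628 0.0159 0.0026] twist -0.0
56.4
top plane [-0.11104366 -0.009247  ] 28.47710647018173 (array([ 494.3, -202. ]), array([100.8,  96. ]), 3.1)
60 90 11 [ 578. -141.   72.] [-144. -140.]
90 120 16 [ 585. -141.  105.] [-144. -139.]
120 150 18 [ 594. -141.  137.] [-145. -139.]
150 180 32 [ 602. -142.  170.] [-213. -138.]
180 200 27 [ 609. -142.  194.] [-147. -138.]
```

View pics/w35.png

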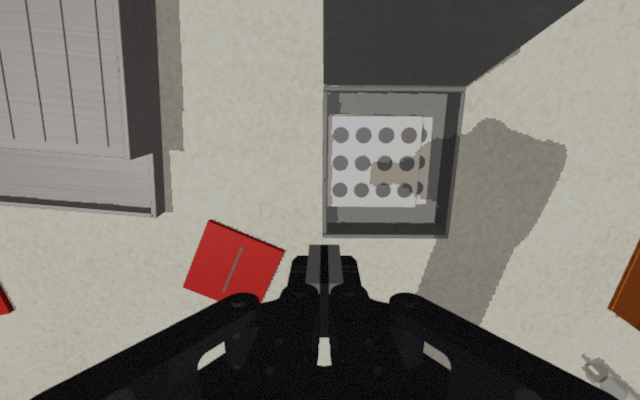

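View pics/s35c.png

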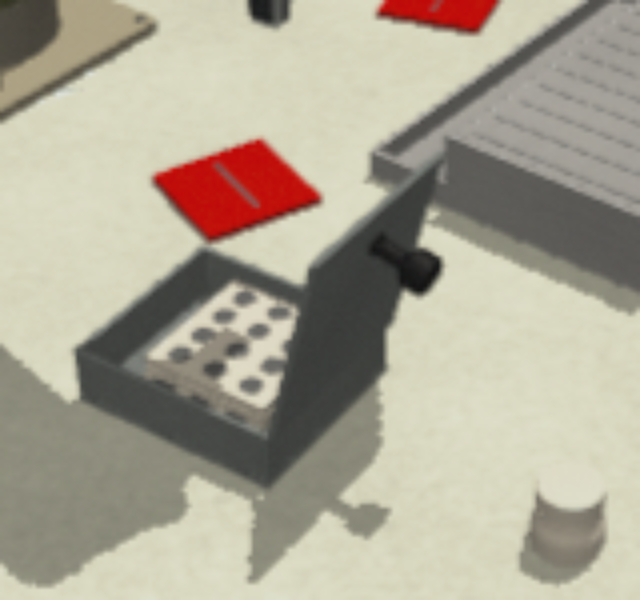

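The stack is flat: top plane at z 28.5 mm, tilt 0.1°, below the rim at 45. The lid leans back about 14°, and its free edge is near x 612, z 200. I'll go over it and pull it shut from behind, beside the knob.

Emit:
jog_arm --steps '[0,0.02,0.002,0,0,0,0.05,0.006,0,0,0,0.08,0.01,0,0,0,0.11,0.015,0,0,0,0.14,0.02,0,0,0,0.16,0.022,0,0,0,0.166,0.022,0,0,0,0.166,0.022,0.02,0,0,0.166,0.022,0.05,0,0,0.166,0.022,0.078,0]'

```text
clock: 57.5
position: [0.6506, -0.1572, 0.17]
ee_rot: [0.999, 0.035, -0.0, 0.0]
ft_force: [0.3, -0.4, -0.4]
grip_width: 0.003
```

```bash
python3 -c "
from h import *
go(647,-157,165,-86)
p,d=snap('scene','s36')
cv2.imwrite('pics/s36c.png',cv2.resize(p[130:290,200:370,::-1],None,fx=4,fy=3.7))"
```

```text
t 57.5 pos [ 650.6 -157.2  170. ] yaw -86.0 j [-0.46  0.63  0.95  1.44 -0.51  1.33 -0.98] F [ 0.3 -0.4 -0.4] w 0.003
shift [-0.0036 -0.0004  0.005 ] twist -0.0003
```

View pics/s36c.png

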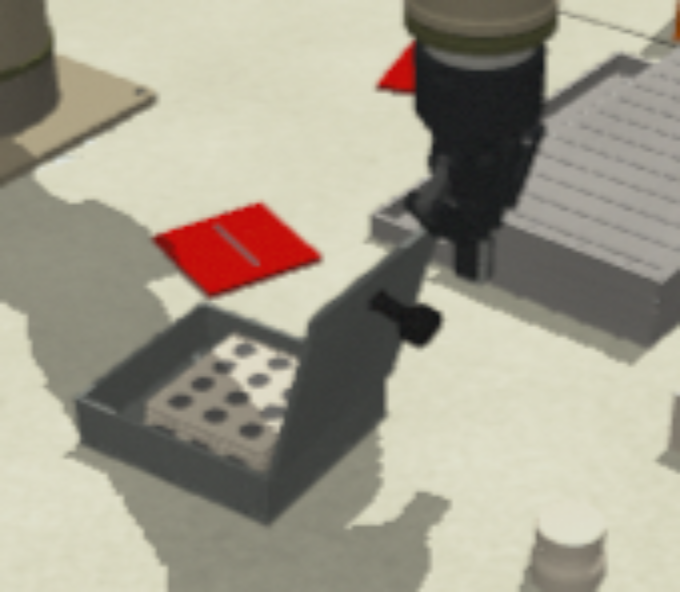

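Emit:
jog_arm --steps '[0,-0.015,0,0.001,0,0,-0.03,0,0.002,0,0,-0.04,0,0.001,0,0,-0.05,0,0,0,0,-0.06,0,-0.001,0,0,-0.07,0,0,0,0,-0.08,0,0.001,0,0,-0.088,0,0.002,0,0,-0.095,0,0.003,0,0,-0.095,0,0.003,0]'

```text
clock: 58.55
position: [0.5554, -0.1638, 0.1678]
ee_rot: [0.999, 0.035, -0.0, -0.0]
ft_force: [-0.1, 0.4, -0.4]
grip_width: -0.0
```

```bash
python3 -c "
from h import *
go(555,-157,170,-86)
p,d=snap('scene','s37')
cv2.imwrite('pics/s37c.png',cv2.resize(p[130:290,200:370,::-1],None,fx=4,fy=3.7))"
```

```text
t 58.55 pos [ 555.4 -163.8  167.8] yaw -86.0 j [-0.62  0.43  1.05  1.71 -0.39  1.24 -0.97] F [-0.1  0.4 -0.4] w -0.0
shift [ 0.     -0.0068 -0.0022] twist -0.0006
```

View pics/s37c.png

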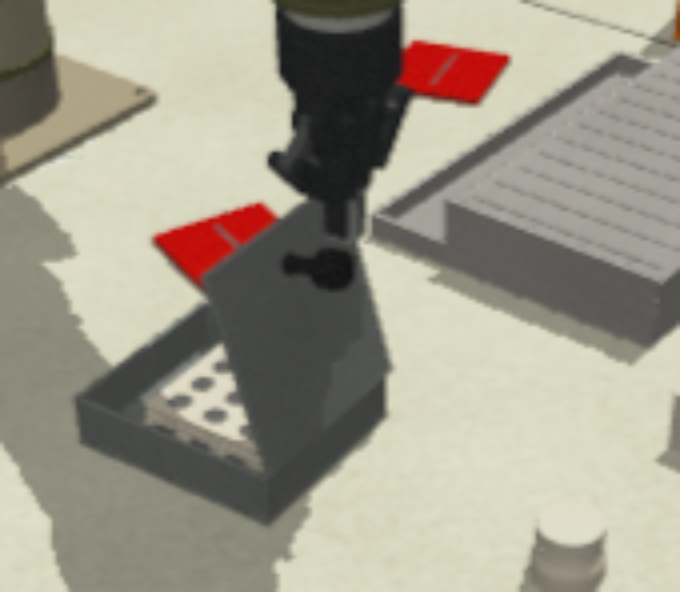

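Emit:
jog_arm --steps '[0,-0.008,0,0.002,0,0,-0.016,0,0.005,0,0,-0.024,0,0.008,0,0,-0.032,0,0.012,0,0,-0.039,0,0.016,0,0,-0.046,0,0.021,0,0,-0.053,0,0.025,0,0,-0.06,0,0.031,0,0,-0.067,0,0.038,0,0,-0.073,0,0.045,0]'

```text
clock: 59.6
position: [0.4829, -0.1688, 0.1224]
ee_rot: [0.999, 0.035, -0.0, -0.0]
ft_force: [-0.4, -0.2, 0.7]
grip_width: 0.0
```

Emit:
jog_arm --steps '[0,-0.006,0,0.007,0,0,-0.01,0,0.014,0,0,-0.015,0,0.023,0,0,-0.019,0,0.032,0,0,-0.022,0,0.041,0,0,-0.024,0,0.049,0,0,-0.026,0,0.057,0,0,-0.027,0,0.064,0,0,-0.028,0,0.07,0,0,-0.028,0,0.074,0]'

```text
clock: 60.6
position: [0.4556, -0.1707, 0.0485]
ee_rot: [0.999, 0.035, -0.0, 0.0]
ft_force: [-0.7, 0.0, -0.7]
grip_width: 0.002
```

```bash
python3 -c "
from h import *
go(555,-157,47,-86)
p,d=snap('scene','s38')
cv2.imwrite('pics/s38c.png',cv2.resize(p[130:290,200:370,::-1],None,fx=4,fy=3.7))"
```

```text
t 60.6 pos [ 455.6 -170.7   48.5] yaw -86.0 j [-0.64  0.36  1.05  2.05 -0.39  0.94 -0.89] F [-0.7  0.  -0.7] w 0.002
shift [ 0.1001 -0.0068  0.0015] twist -0.0
```

View pics/s38c.png

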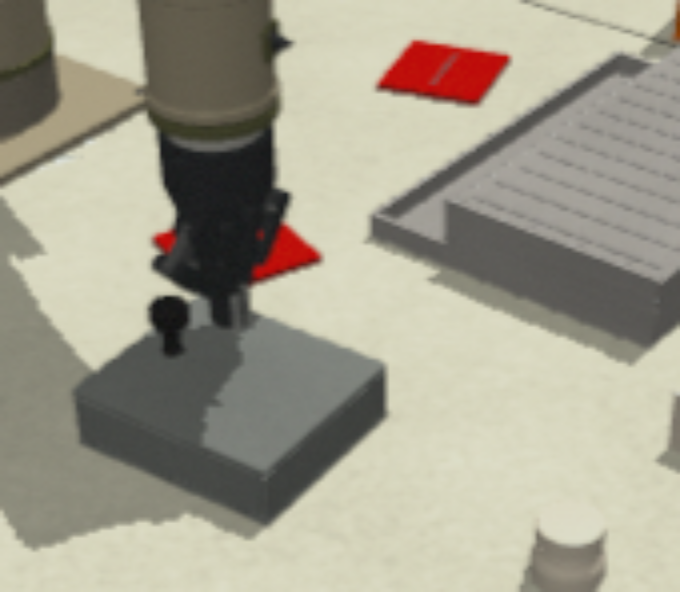

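Lid almost shut. I'll press gently until it bears firmly on the rim.

Emit:
jog_arm --steps '[0,0,0,0.0005,0,0,0,0,0.001,0,0,0,0,0.0015,0,0,0,0,0.002,0,0,0,0,0.0025,0,0,0,0,0.003,0,0,0,0,0.0035,0,0,0,0,0.004,0,0,0,0,0.004,0,0,0,0,0.004,0]'

```text
clock: 61.65
position: [0.456, -0.1708, 0.0465]
ee_rot: [0.999, 0.035, 0.0, -0.001]
ft_force: [-9.7, 4.3, 28.0]
grip_width: -0.003
```

Firm contact (28 N at the fingertips) at tip z ≈ 51, which is the shut lid's top. Lifting clear and checking.

Emit:
jog_arm --steps '[0,0,0,-0.005,0,0,0,0,-0.02,0,0,0,0,-0.05,0,0,0,0,-0.09,0,0,0,-0.02,-0.13,0,0,0,-0.06,-0.16,0,0,0,-0.1,-0.17,0,0,0,-0.14,-0.17,0,0,0,-0.17,-0.17,0,0,0,-0.17,-0.17,0]'

```text
clock: 62.65
position: [0.4434, 0.003, 0.2152]
ee_rot: [0.999, 0.038, 0.0, -0.0]
ft_force: [0.2, -0.4, -1.0]
grip_width: -0.003
```

```bash
python3 -c "
from h import *
p,d=snap('top','t40');W=cloud('top',d);z=W[...,2]
m=np.zeros_like(z,bool);m[180:265,360:440]=1;m&=(z>.035)&(z<.06)
q=W[m];print(m.sum(),rect(q[:,:2]))
k=abs(q[:,2]-np.median(q[:,2]))<.006;q=q[k]
A=np.c_[q[:,:2]-q[:,:2].mean(0),np.ones(len(q))];s=np.linalg.lstsq(A,q[:,2],rcond=None)[0];print('lid tilt deg',np.degrees(s[:2]),s[2]*1000)
p2=cv2.imread('pics/top0.png')[:,:,::-1]
D=np.load('pics/top0_d.npy')
r=(slice(85,135),slice(205,420));print('bystander diff',np.abs(p[r].astype(int)-p2[r]).mean(-1).max(), (np.abs(p[r].astype(int)-p2[r]).mean(-1)>40).sum())
p,d=snap('scene','s40')"
```

```text
3896 (array([ 494.1, -215.1]), array([160.5, 140.7]), 3.5)
lid tilt deg [-0.06353583 -0.04714024] 51.45499558735296
bystander diff 7.666666666666667 0
```

View pics/s40.png

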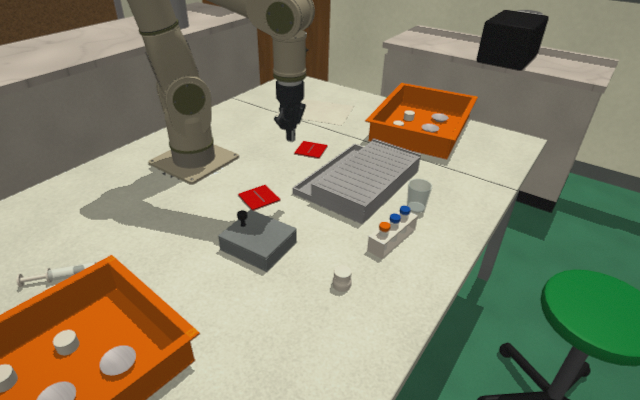

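View pics/t40.png

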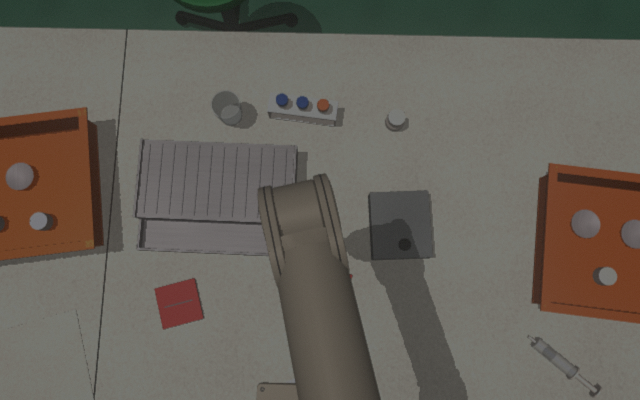

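The lid is shut (level within 0.1°, top at 51.5 mm), the step is empty, and the bystanders haven't changed. Handing in.

```bash
python3 -c "
from workcell import manip
print(manip.hand_in())"
```

```text
the job is handed in; nothing more can be done
None
```

All three white tiles are stacked in the case, wells up, with the lid fully shut. I handed the job in at about 63 s; no verdict was reported.

**Last checks:**
- **Stack:** before I shut the lid, the top tile lay level within 0.1° at z 28.5 mm, well below the rim.
- **Lid:** it is level within 0.1° with its top at 51.5 mm, which matches fully shut. I pressed it with 28 N through the fingertips.
- **Bystanders:** the rack, beaker and pot look the same in the first and last top views. I never reached for the red look-alikes.

**What didn't go as expected:**
- **Fingertip position:** the shut tips measured about 4.5 mm behind the reported TCP, not 17 mm ahead. My first two pushes passed over the tile without moving it, and two short touches to find the height reached about 22 N.
- **Second tile:** it hung on the fingers past the tipping point until I backed off. In the case it lies about 12 mm off the first tile, against the +y wall.
- **Third tile:** it first caught on the case's +y rim, so I nudged its edge inward and it dropped flat.

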